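Set out the vise and tool tray for the next milling job

ROBOT

A 6-joint arm with a two-finger parallel gripper is mounted at the origin on the work surface. World frame = base frame: x ahead of the robot, y to its left, z up, the work surface at z = 0. Lengths are in m, angles in rad, forces in N, time in s.
With the tool pointing down it reaches from about 0.275 to 0.875 m from the base axis. Payload 12.5 kg.
Tool frame: the origin (TCP) lies at the very end of the fingers, on their centre line; the grasp point (between the pads) lies 19 mm behind it (manip.pinch_z is the distance from the TCP to the grasp point, in m); z points along the fingers, x is the direction in which the jaws open and shut, and the axes are right-handed (so a half turn about z gives the same grasp; the last joint's range is limited). The gripper opens to 85 mm and grips with 20 to 120 N. Pads are 22 mm wide; open, the fingers measure 114 mm over their backs; the gripper's body (76 mm by 85 mm) begins 54 mm behind the grasp point. The pads swing forward as they close: fully open they stand 13 mm farther back than shut.
Start: joints at [-1.346, 0.351, 1.652, -0, 1.139, -0.085], TCP at [0.168, -0.524, 0.231] pointing down, gripper open.
Joint ranges: [-2.75, 2.75], [-0.79, 2.1], [0.01, 2.65], [-1.57, 4.71], [0.07, 3.14], [-2.87, 2.87]. Speed limits (rad/s): [2.22, 2.22, 2.79, 3.14, 3.14, 3.14].

INTERFACE

Orientations are given as a unit quaternion [x, y, z, w].
In Python, from rig import manip, get_image, camera_info gives the robot as it stands.
- The arm moves only by the tool step_arm, never from a script. Its argument "deltas" is a list that holds one entry, the list of rows, each a list of 6 numbers: the shift along the tool's x, y, z in m, then the turn, a rotation vector about the tool's x, y, z in degrees. A call has exactly 8 rows; each row shifts and turns the pose as measured when the row begins, along the tool's axes as they then stand; what a row does not reach is not made up. A row lasts 1/12 s, in which the tool goes at most 41.7 mm and 7.16 degrees, less where a joint would pass 70% of its speed; a pose out of reach is approached as far as the arm can. A call with a gripper value outside its range is refused whole. "claw" is the opening, from 0 (shut) to 1 (fully open), set as the call begins (left out, the last holds). The fingers move at their own pace and stop on an object; "newtons" is the grip in N (left out, the last holds). Time passes only in rows, so rows that do not move let the fingers close, or fill a call up. It gives the time, the measured TCP pose, the force and the opening at its end, in the units of the state.
- manip.state(): the state, without advancing time (a new reading comes with each control period).
- get_image(name): name is "side" or "top"; returns the picture (420x560x3 uint8, blue, green, red); there is no depth.
- camera_info(name): a dict with "fx", "fy", "cx", "cy" (pixels), "k1" (the pictures are not rectified: a ray, as slopes to the right and down, at radius r is drawn at 1 + k1 r^2 times it, then the intrinsics apply), "world_from_camera" (4x4, takes a point from camera to world coordinates). Camera axes: x right, y up, looking along -z (the intrinsics and any distortion apply to the point x, -y, -z); pixel columns grow to the right and rows downward; lengths in m; the calibration is good to about 2 mm. A picture is of the moment at which its call begins. camera_info takes no time and is no camera call.
- manip.sign_off(): hands the job in, once; it reports no verdict.
The state is a dict: "clock": time; "joints": joint angles; "qd": joint speeds; "joint_torque": joint torques, N m; "position": TCP position; "orientation": TCP orientation; "force": force on the tool from outside, world axes, zero at the start; "torque": the same for the moment, N m; "opening": finger opening in m.
Only numpy, scipy, OpenCV 4.12 (cv2) and the standard library are available. Lean on these libraries where they do the work, as an engineer would, in place of code of your own. Each camera call takes 0.05 s, during which the arm holds its last target.

TASK

Set out the next milling job: put the aluminium block between the jaws of the small vise, flat on its bed, square to the jaws and centred along them, and stand the tool-height setter upright and centred on top of the block. In the three-cell cardboard tray, stand the long collet chuck, shank up, in the end cell nearest the vise, the short chuck, shank up, in the end cell farthest from the vise, and lay the spare collet nut flat in the cell between them. Set things down rather than dropping them, and leave the paper cup, the glue bottle and the roll of tape where they are.

Things in the scene. Friction and masses are not known exactly. Their poses are not given: they have to be found in the camera images.
- long_chuck: The longer collet chuck, of steel, 125 mm tall, about 0.55 kg, standing on its nut: a dark round nut 48 mm in diameter and 30 mm high at the foot, with a bright plain straight shank 25 mm in diameter above it up to the top; grip the shank. Origin: centre of its underside; z up.
- short_chuck: The shorter and slimmer collet chuck, of steel, 75 mm tall, about 0.25 kg, standing on its nut: a dark round nut 36 mm in diameter and 22 mm high at the foot, with a bright plain straight shank 20 mm in diameter above it up to the top; grip the shank. Origin: centre of its underside; z up.
- collet_nut: Spare collet nut: a low bright steel ring lying flat, 42 mm outside diameter, 20 mm bore, 22 mm high, about 0.12 kg. Origin: centre of its underside; z up.
- block: Aluminium workpiece: block 38 mm along x, 60 mm along y, 50 mm high, 0.31 kg, four small dark hole marks in its top. Starts turned up to 40 degrees. It fits between the vise jaws only with its 60 mm length along them; grip it by its two ends (60 mm apart, faces across y). Origin: centre of its underside; z up.
- setter: Tool-height setter: a black drum standing upright, 36 mm in diameter, 45 mm high, about 0.22 kg, with a bright round spot 22 mm wide in the middle of its top and a small white dial on its side. Origin: centre of its underside; z up.
- tray: Fixed shallow brown cardboard tray, 102 mm along x, 234 mm along y, turned up to 15 degrees, left or right of the vise. Three equal cells in a row along y, each 96 (x) by 74 mm (y) inside, centres at x = 0, y = -77, 0, +77 mm. Walls and dividers 3 mm thick, tops 22 mm above the table; floor inside 4 mm above the table. Origin: centre of its underside; z up.
- vise: Fixed low machine vise, blue base 150 mm along x, 80 mm along y, turned up to 15 degrees; two bright jaws, fixed, stand open across it. Bed between them 25 mm above the table, jaw tops 55 mm. Jaws run along y (80 mm wide), 58 mm apart: the gap is x = -29 to +29 mm, open at both y ends. Origin: centre of the gap, at table height; z up.
- cup: White paper cup, 68 mm across, 85 mm high, standing to one side of the things; a bystander. Origin: centre of its underside; z up.
- glue: White glue bottle with a blue cap, 44 mm across, 110 mm high, standing between and beyond the vise and tray; a bystander. Origin: centre of its underside; z up.
- tape: Grey roll of tape lying flat, 84 mm across with a 64 mm bore, 24 mm high, to one side of the things; a bystander, not the collet nut. Origin: centre of its underside; z up.
There are look-alikes about, which are no part of the job. Of the things shaped like the block, the aluminium one is meant. What is shaped like the long_chuck but green is not meant.

How it is judged:
By the outcome, as a careful person would: the job done as asked, in the order asked, and still so for the second after the job is handed in, with the robot touching nothing.
It also fails if it takes over 115 s, if anything falls off the work surface, if the arm or the gripper's body presses on something with over 40 N, if the wrist force passes 120 N, or if a joint passes its speed limit or range.

## Working session

There is one attempt and no reset: what is moved stays moved. The work goes in short steps, Python scripts to look and compute and a tool call to move; the robot and the scene stay as the last step left them, time stands still between calls to the robot, and variables do not carry over. Pictures are saved under pics/ and viewed, and the job is handed in when it is done.

Besides the shell and the picture viewer there is one more tool, called by a JSON object that holds its "api" and its "payload". step_arm: Moves the arm, as the interface text tells. Its arguments: {"type":"object","properties":{"deltas":{"type":"array"},"claw":{"type":"number"},"newtons":{"type":"number"}},"required":["deltas"]}

```bash
ls; mkdir -p pics
python3 - <<'E'
from rig import manip,get_image,camera_info
import cv2
for n in("side","top"):
    cv2.imwrite(f"pics/{n}0.png",get_image(n)); print(n,camera_info(n))
print(manip.state(),manip.pinch_z)
E
```

```text
pics
side {'fx': 541.4102099282167, 'fy': 541.4102099282167, 'cx': 281.67388402307745, 'cy': 210.2494260862321, 'k1': -0.1328377018244215, 'world_from_camera': array([[ 0.99989279, -0.00157125, -0.0145581 ,  0.49095466],
       [-0.00868148,  0.73701958, -0.67581563, -0.9390528 ],
       [ 0.01179148,  0.67586956,  0.73692693,  1.05732156],
       [ 0.        ,  0.        ,  0.        ,  1.        ]])}
top {'fx': 477.1939682546906, 'fy': 477.1939682546906, 'cx': 271.5801987664642, 'cy': 211.65635268341825, 'k1': 0.013223184587422974, 'world_from_camera': array([[-0.01638332,  0.98885604, -0.14797068,  0.32270386],
       [-0.99973016, -0.01863816, -0.01386458, -0.00806252],
       [-0.01646797,  0.14770361,  0.98889456,  1.49679579],
       [ 0.        ,  0.        ,  0.        ,  1.        ]])}
{'clock': 0.1, 'joints': array([-1.34561069e+00,  3.51154705e-01,  1.65237905e+00,  1.65556203e-06,
        1.13910144e+00, -8.46248544e-02]), 'qd': array([-0.00065476, -0.00299142, -0.00360766, -0.00084225, -0.00024149,
       -0.00144687]), 'joint_torque': array([ 4.14606093e-04, -5.06832039e+01, -2.91876501e+01, -5.66596771e-05,
        2.65326329e-03,  1.34932023e-05]), 'position': array([ 0.16762591, -0.52351118,  0.2308202 ]), 'orientation': array([ 8.07736696e-01, -5.89543178e-01, -3.93075987e-04, -3.42368993e-04]), 'force': array([-1.05978473,  0.5483507 ,  0.05904842]), 'torque': array([-0.03761823,  0.00922959, -0.03775186]), 'opening': 0.0854014503437811} 0.0187
```

View pics/top0.png

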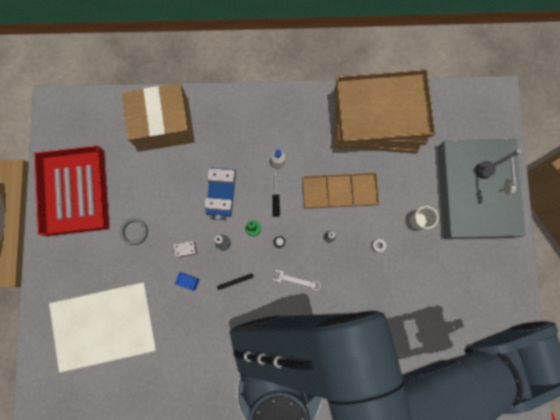

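View pics/side0.png

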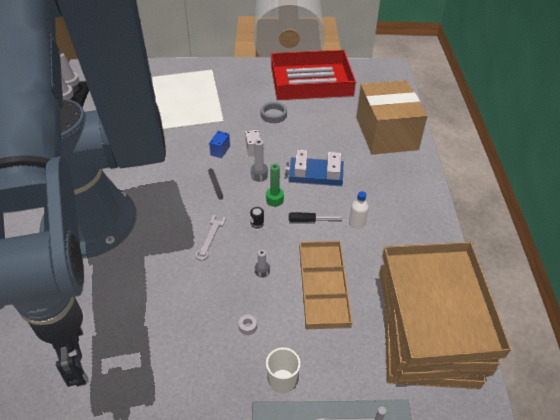

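```bash
cat > h.py <<'E'
import numpy as np, cv2
from rig import manip,get_image,camera_info
def ray(n,u,v):
    c=camera_info(n);K=np.array([[c['fx'],0,c['cx']],[0,c['fy'],c['cy']],[0,0,1]])
    p=cv2.undistortPoints(np.array([[[u,v]]],float),K,np.array([c['k1'],0,0,0,0.]),None)[0,0] if 0 else None
    s=np.array([(u-c['cx'])/c['fx'],(v-c['cy'])/c['fy']]);d=s.copy()
    for _ in range(20): s=d/(1+c['k1']*(s@s))
    W=c['world_from_camera']
    return W[:3,3],W[:3,:3]@np.array([s[0],-s[1],-1])
def px(n,u,v,z):
    o,d=ray(n,u,v);return o+d*(z-o[2])/d[2]
def proj(n,P):
    c=camera_info(n);P=np.atleast_2d(P);W=c['world_from_camera']
    q=(P-W[:3,3])@W[:3,:3]; s=np.c_[q[:,0]/-q[:,2],-q[:,1]/-q[:,2]]
    s=s*(1+c['k1']*(s**2).sum(1,keepdims=True))
    return s*[c['fx'],c['fy']]+[c['cx'],c['cy']]
def crop(img,x0,y0,w,h,k,fn):
    o=cv2.resize(img[y0:y0+h,x0:x0+w],None,fx=k,fy=k,interpolation=cv2.INTER_CUBIC)
    for i in range(0,w,10):
        cv2.line(o,(i*k,0),(i*k,6 if i%50 else 14),(0,255,255),1)
        if i%20==0: cv2.putText(o,str(x0+i),(i*k,24),0,.4,(0,255,255),1)
    for i in range(0,h,10):
        cv2.line(o,(0,i*k),(6,i*k),(0,255,255),1)
        if i%20==0: cv2.putText(o,str(y0+i),(8,i*k+4),0,.4,(0,255,255),1)
    cv2.imwrite(fn,o)
E
python3 - <<'E'
from h import *
t=cv2.imread("pics/top0.png");s=cv2.imread("pics/side0.png")
crop(t,165,150,130,100,6,"pics/t1.png")
crop(t,265,150,130,100,6,"pics/t2.png")
crop(s,200,110,160,120,5,"pics/s1.png")
crop(s,220,200,160,120,5,"pics/s2.png")
E
```

```text
(no output)
```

View pics/t1.png

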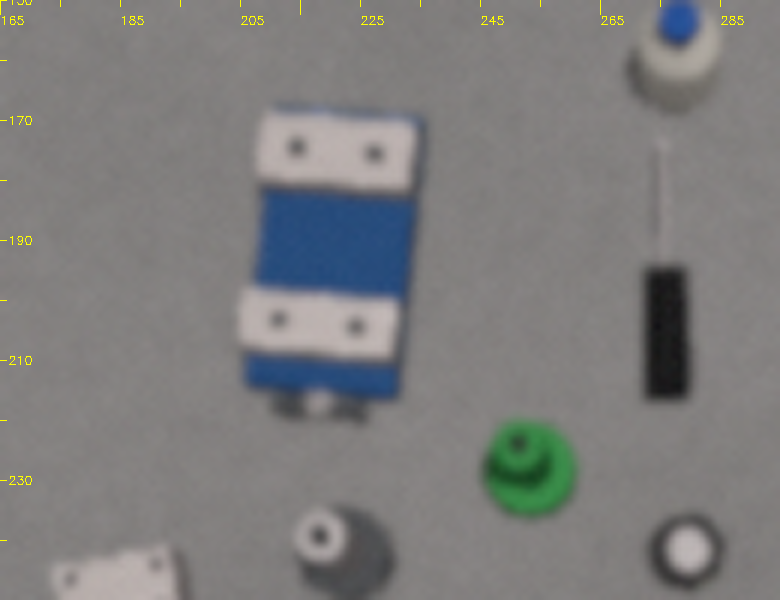

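View pics/t2.png

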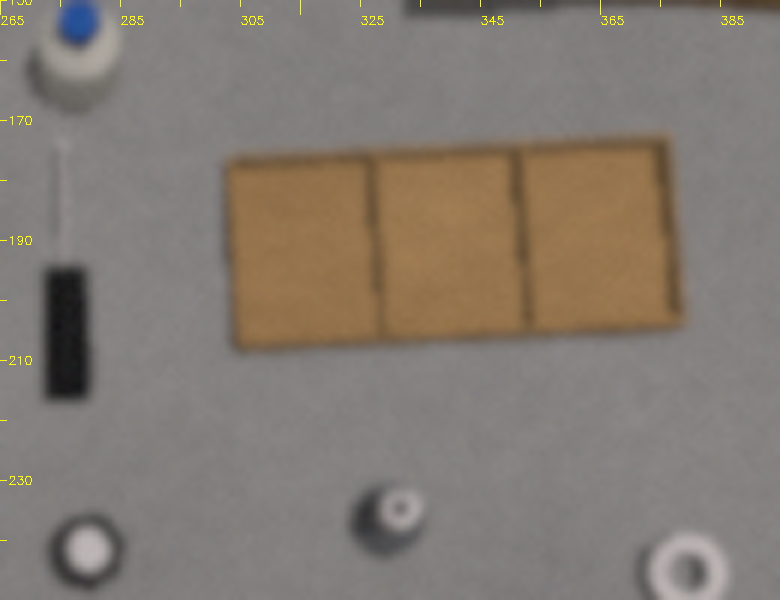

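View pics/s1.png

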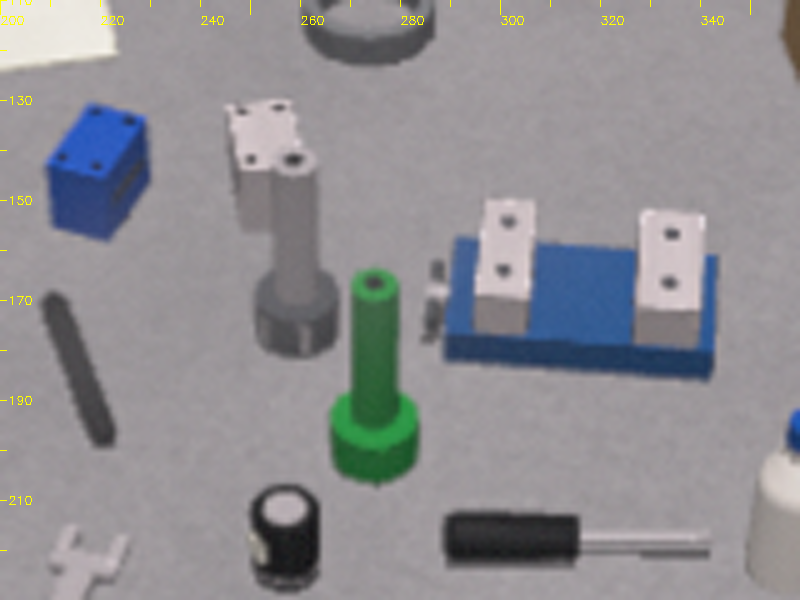

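View pics/s2.png

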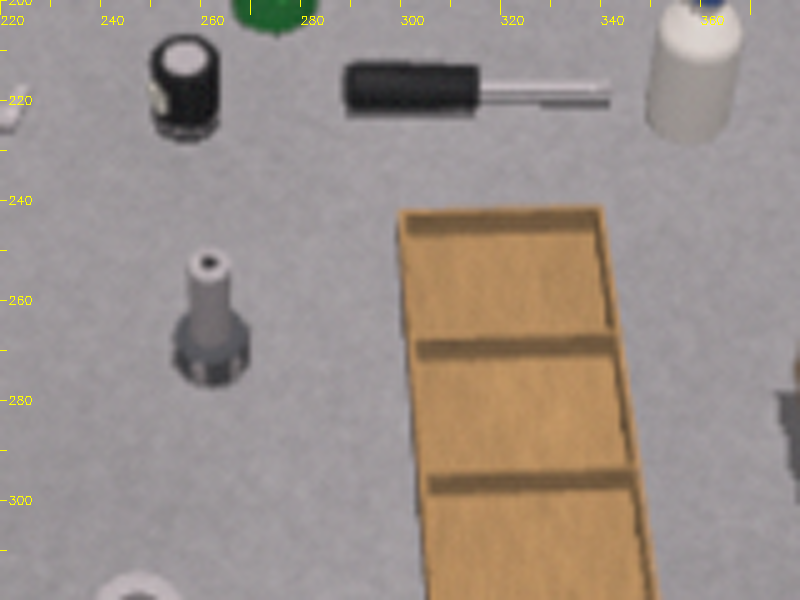

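Top picture: vise (220,192), aluminium block (185,249) vs. blue block look‑alike (187,281); grey long chuck (218,239) vs. green one (253,226); setter (280,242), short chuck (331,235), nut (379,245) vs. tape (134,231); tray (340,190).

Run:
```python
from h import *
t=cv2.imread("pics/top0.png");s=cv2.imread("pics/side0.png")
crop(t,170,225,60,50,12,"pics/t3.png")
crop(t,265,215,130,50,6,"pics/t4.png")
crop(s,235,120,60,45,12,"pics/s3.png")
crop(s,225,240,130,100,6,"pics/s4.png")
```

```text
(no output)
```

View pics/t3.png

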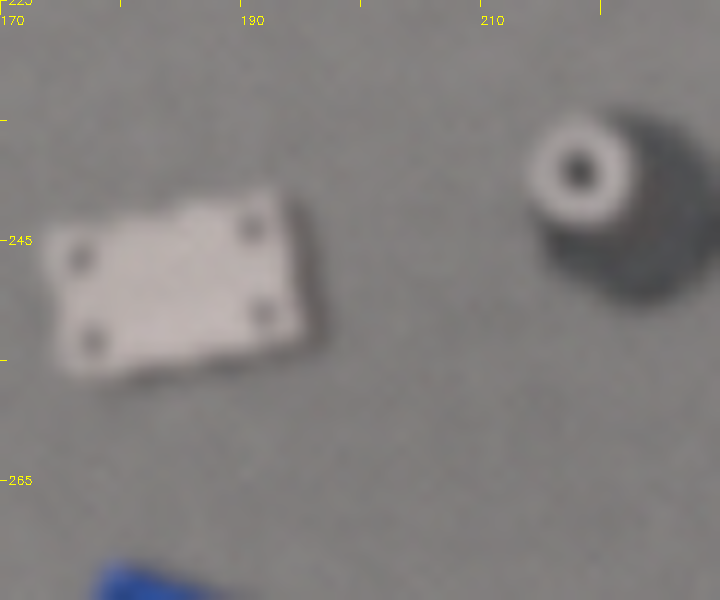

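View pics/t4.png

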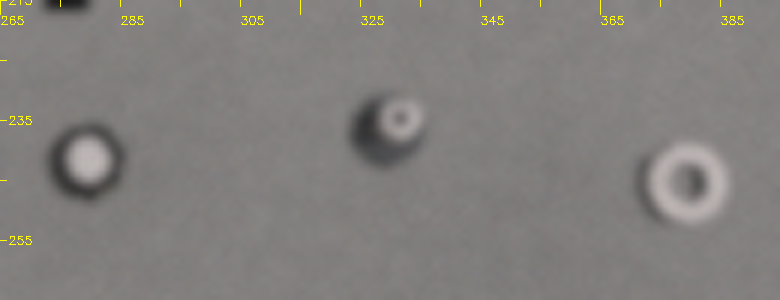

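View pics/s3.png

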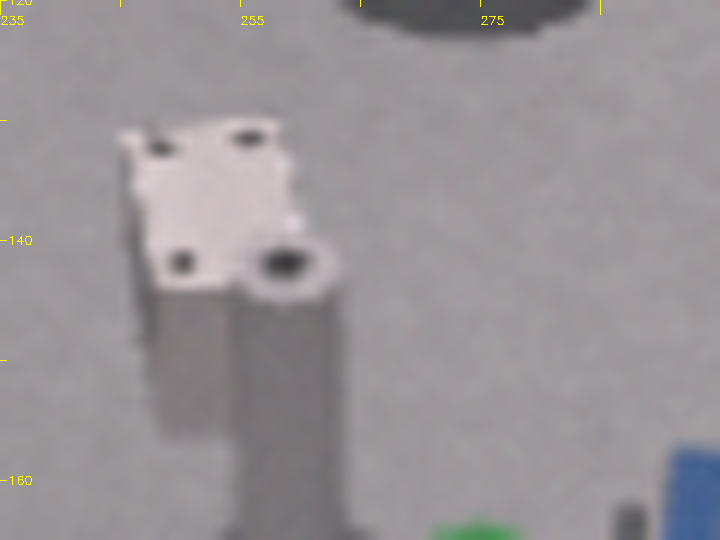

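View pics/s4.png

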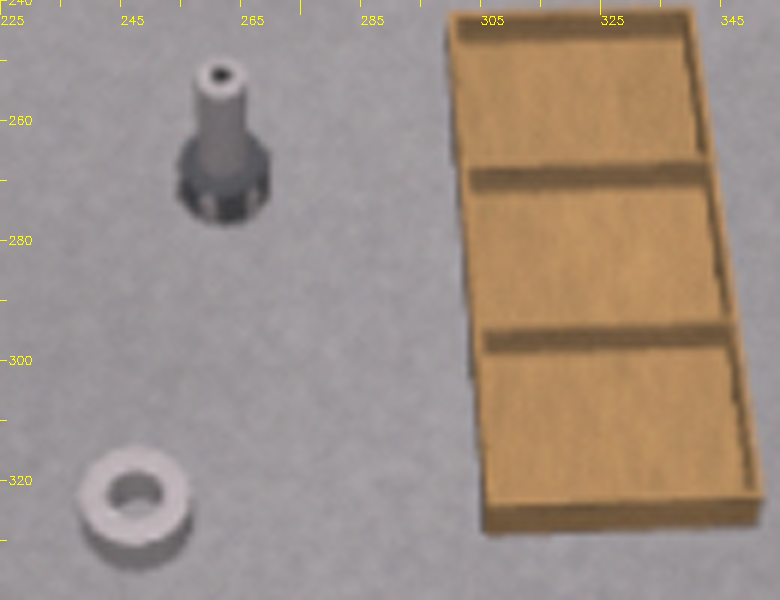

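```bash
cat > meas.py <<'E'
from h import *
O={
'block_t':('top',.05,[(173.8,244.6),(193.3,241),(195.7,253.2),(175.8,256.2),(176.8,246.5),(191,244),(192,251.2),(177.8,253.5)]),
'block_s':('side',.05,[(248.3,132.3),(255.75,131.6),(250.1,141.8)]),
'long_t':('top',.125,[(218.4,239.25)]),'long_s':('side',.125,[(258.75,141.9)]),
'set_t':('top',.045,[(279.7,241.7)]),'set_s':('side',.045,[(257,211.6)]),
'short_t':('top',.075,[(331.7,234.7)]),'short_s':('side',.075,[(261.8,252.5)]),
'nut_t':('top',.022,[(379.8,245.5)]),'nut_s':('side',.022,[(247.7,322.5)]),
'tray_t':('top',.022,[(302.8,176.2),(376.3,172.8),(378.8,204.2),(304.3,208.3)]),
'tray_s':('side',.022,[(299.5,241.7),(340.3,241.3),(352,322.8),(305.5,323.3)]),
'vise_t':('top',.055,[(214.5,174.5),(227.5,175.5),(211.5,203.2),(224.3,204.3)]),
'vise_s':('side',.055,[(334.4,156.8),(333.8,166.4),(301.6,154.2),(300.6,164)]),
'nearjaw_s':('side',.055,[(200+485/5,110+199/5),(200+536/5,110+201/5),(200+532/5,110+294/5),(200+477/5,110+291/5)]),
'farjaw_s':('side',.055,[(200+640/5,110+209/5),(200+705/5,110+212/5),(200+702/5,110+310/5),(200+637/5,110+306/5)]),
}
for k,(n,z,p) in O.items():
    q=np.array([px(n,u-.5,v-.5,z)[:2] for u,v in p]);print(k,(q.mean(0)*1000).round(1),*(q*1000).round(0).tolist())
E
python3 meas.py
```

```text
block_t [431.7 280.1] [445.0, 313.0] [455.0, 254.0] [418.0, 246.0] [410.0, 306.0] [439.0, 304.0] [446.0, 261.0] [424.0, 257.0] [418.0, 300.0]
block_s [424.1 282.1] [415.0, 295.0] [436.0, 299.0] [421.0, 252.0]
long_t [451.8 167.5] [452.0, 167.0]
long_s [449.4 163.4] [449.0, 163.0]
set_t [448.5  -9.4] [448.0, -9.0]
set_s [447.2 -13.7] [447.0, -14.0]
short_t [ 464.1 -165. ] [464.0, -165.0]
short_s [ 462.4 -168.6] [462.0, -169.0]
nut_t [ 433.3 -317.4] [433.0, -317.0]
nut_s [ 433.  -322.1] [433.0, -322.0]
tray_t [ 608.7 -203.2] [656.0, -86.0] [663.0, -318.0] [562.0, -321.0] [554.0, -88.0]
tray_s [ 607.4 -208.2] [553.0, -93.0] [654.0, -92.0] [662.0, -324.0] [560.0, -324.0]
vise_t [612.7 173.2] [660.0, 189.0] [656.0, 148.0] [570.0, 198.0] [566.0, 158.0]
vise_s [610. 169.] [658.0, 184.0] [653.0, 145.0] [567.0, 194.0] [563.0, 154.0]
nearjaw_s [565.8 173.7] [554.0, 212.0] [583.0, 211.0] [578.0, 135.0] [548.0, 137.0]
farjaw_s [655.5 163.7] [641.0, 205.0] [678.0, 202.0] [669.0, 122.0] [634.0, 125.0]
```

```bash
cat > go.py <<'E'
import sys
from h import *
from scipy.spatial.transform import Rotation as R
def go(x,y,z,yaw):
    s=manip.state();r=R.from_quat(s['orientation']);M=r.as_matrix()
    t=np.radians(yaw);X=np.array([np.cos(t),np.sin(t),0]);Z=np.array([0,0,-1.]);T=np.c_[X,np.cross(Z,X),Z]
    d=(np.array([x,y,z])-s['position'])
    print('t %.2f pos'%s['clock'],(s['position']*1e3).round(1),'yaw %.1f'%np.degrees(np.arctan2(M[1,0],M[0,0])),'open %.1f'%(1e3*s['opening']),'F',s['force'].round(1))
    print('tool delta mm now',(M.T@d*1e3).round(1),' after turn',(T.T@d*1e3).round(1),'turn deg',np.degrees((r.inv()*R.from_matrix(T)).as_rotvec()).round(1), 'j',s['joints'].round(2))
if __name__=='__main__': go(*map(float,sys.argv[1:5]))
E
python3 go.py .45 -.05 .23 -81.5; python3 go.py .428 .281 .12 -81.5
```

```text
t 0.10 pos [ 167.6 -523.5  230.8] yaw -72.2 open 85.4 F [-1.1  0.5  0.1]
tool delta mm now [-364.9 -413.3    1.2]  after turn [-426.6 -349.3    0.8] turn deg [-0.   0.1  9.3] j [-1.35  0.35  1.65  0.    1.14 -0.08]
t 0.10 pos [ 167.6 -523.5  230.8] yaw -72.2 open 85.4 F [-1.1  0.5  0.1]
tool delta mm now [-686.7 -493.2  111.6]  after turn [-757.2 -376.4  110.8] turn deg [-0.   0.1  9.3] j [-1.35  0.35  1.65  0.    1.14 -0.08]
```

{"api": "step_arm", "payload": {"deltas": [[[-0.027,-0.031,0,0,0,0],[-0.027,-0.031,0,0,0,0],[-0.027,-0.031,0,0,0,0],[-0.027,-0.031,0,0,0,0],[-0.027,-0.031,0,0,0,0],[-0.027,-0.031,0,0,0,0],[-0.027,-0.031,0,0,0,0],[-0.027,-0.031,0,0,0,0]]], "claw": 1}}

```text
clock: 0.77
position: [0.337, -0.2398, 0.2284]
orientation: [0.805, -0.594, -0.002, -0.0]
force: [1.3, -0.5, 0.8]
opening: 0.0855
```

{"api": "step_arm", "payload": {"deltas": [[[-0.027,-0.031,0,0,0,0],[-0.027,-0.031,0,0,0,0],[-0.027,-0.031,0,0,0,0],[-0.027,-0.031,0,0,0,0],[-0.027,-0.031,0,0,0,0],[-0.035,0,0,0,0,3],[-0.035,0,0,0,0,3],[-0.035,0,0,0,0,3]]]}}

```text
clock: 1.43
position: [0.421, 0.0465, 0.2283]
orientation: [0.754, -0.656, -0.001, -0.001]
force: [1.0, -0.0, -0.7]
opening: 0.0855
```

```bash
python3 go.py .428 .281 .15 -81.5
```

```text
t 1.43 pos [421.   46.5 228.3] yaw -82.0 open 85.5 F [ 1.  -0.  -0.7]
tool delta mm now [-231.1  -39.4   78.8]  after turn [-230.9  -41.6   78.3] turn deg [ 0.   0.1 -0.5] j [-0.    0.12  1.96  0.    1.06  1.43]
```

{"api": "step_arm", "payload": {"deltas": [[[-0.038,-0.007,0,0,0,0],[-0.038,-0.007,0,0,0,0],[-0.038,-0.007,0,0,0,0],[-0.038,-0.007,0,0,0,0],[-0.038,-0.007,0.01,0,0,0],[-0.033,-0.006,0.02,0,0,0],[-0.01,0,0.02,0,0,0],[0,0,0.02,0,0,0]]]}}

```text
clock: 2.1
position: [0.427, 0.302, 0.1594]
orientation: [0.755, -0.656, -0.0, -0.004]
force: [-0.0, -0.1, 0.1]
opening: 0.0853
```

```bash
python3 go.py .428 .281 .1 -81.5
python3 - <<'E'
from h import *
t=get_image("top");s=get_image("side")
crop(t,150,215,100,70,7,"pics/t5.png")
crop(s,200,80,110,85,7,"pics/s5.png")
st=manip.state();print(st['clock'])
E
```

```text
t 2.10 pos [427.  302.  159.4] yaw -82.0 open 85.3 F [-0.  -0.1  0.1]
tool delta mm now [21.3  2.3 59.3]  after turn [20.9  2.1 59.4] turn deg [-0.4  0.3 -0.5] j [0.52 0.39 1.8  0.   0.95 1.95]
2.2
```

View pics/t5.png

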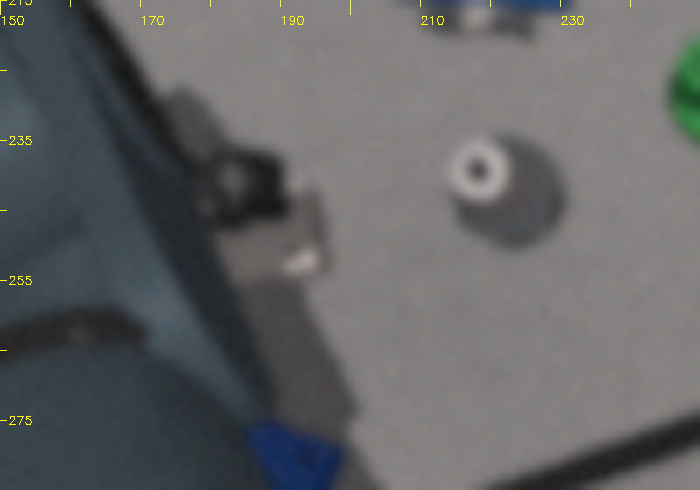

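View pics/s5.png

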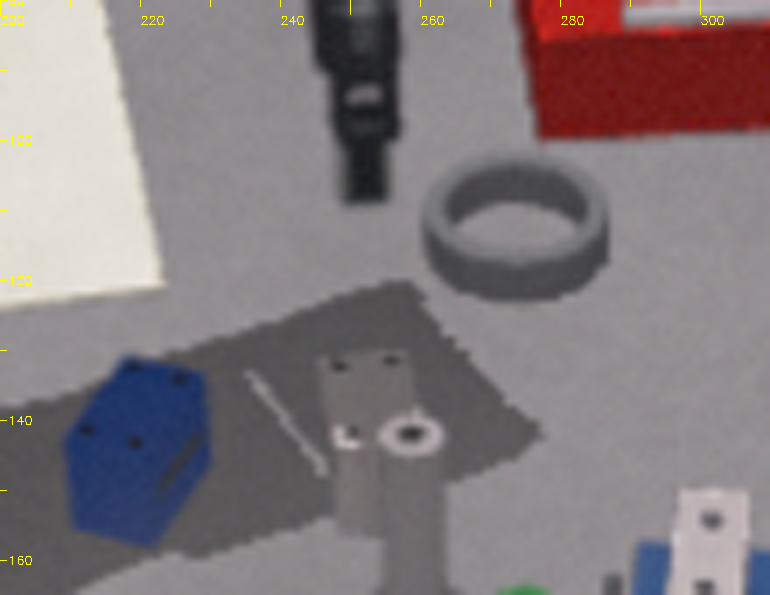

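Run:
```python
from h import *
a=np.radians(-82)
for r in(43,57):
    print(proj('side',[.427+r/1e3*np.cos(a),.302+r/1e3*np.sin(a),.159+.013])+.5)
```

```text
[[253.1388328  105.73762394]]
[[253.7102081  108.82023726]]
```

```bash
python3 go.py .431 .278 .008 -81.5
```

```text
t 2.20 pos [425.7 299.4 157.5] yaw -82.0 open 85.5 F [-0.7  0.1  0.2]
tool delta mm now [ 22.5  -2.2 149.4]  after turn [ 22.   -2.1 149.5] turn deg [-0.   0.2 -0.5] j [0.52 0.39 1.8  0.   0.95 1.95]
```

Position first, then descend.

{"api": "step_arm", "payload": {"deltas": [[[0.012,-0.001,0.01,0,0,-0.5],[0.01,-0.001,0.02,0,0,0],[0,0,0.02,0,0,0],[0,0,0.01,0,0,0],[0,0,0.01,0,0,0],[0,0,0.01,0,0,0],[0,0,0,0,0,0],[0,0,0,0,0,0]]]}}

```text
clock: 2.87
position: [0.4343, 0.2762, 0.0804]
orientation: [0.757, -0.654, 0.0, -0.004]
force: [0.0, -1.1, 0.4]
opening: 0.0855
```

```bash
python3 go.py .431 .278 .008 -81.5
python3 - <<'E'
from h import *
s=get_image("side")
crop(s,200,80,110,85,7,"pics/s6.png")
E
```

```text
t 2.87 pos [434.3 276.2  80.4] yaw -81.7 open 85.5 F [ 0.  -1.1  0.4]
tool delta mm now [-2.   3.4 72.4]  after turn [-2.3  3.  72.4] turn deg [-0.3  0.3 -0.2] j [0.47 0.5  1.87 0.   0.77 1.9 ]
```

View pics/s6.png

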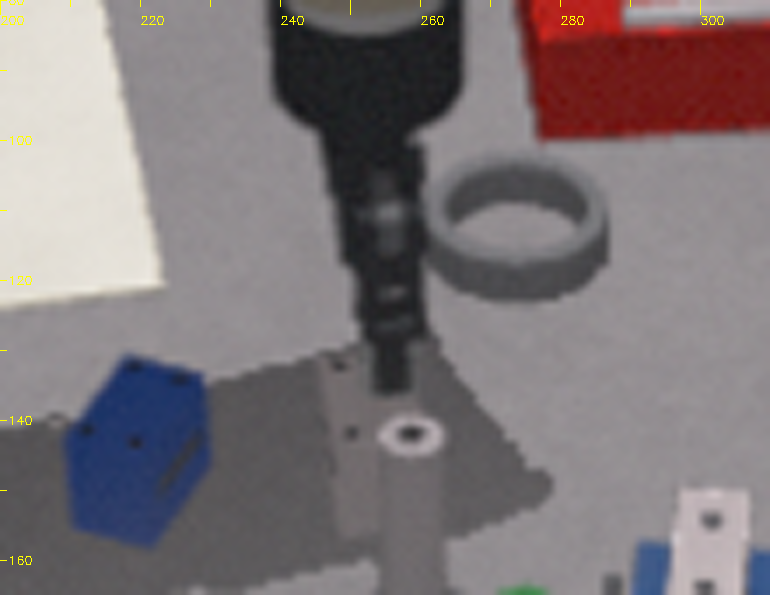

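Run:
```python
from h import *
a=np.radians(-81.7);d=np.array([np.cos(a),np.sin(a)])
c=np.array([.4343,.2762])
print('finger tip back',proj('side',[*(c+.057*d),.0804+.013])+.5,proj('side',[*(c+.05*d),.0804+.013])+.5)
n=np.array([-d[1],d[0]])
for B in ([.431,.278],[.428,.276]):
    B=np.array(B);print([ (proj('side',[*(B+d*.03*s+n*.019*e),.05])+.5).round(1).tolist() for s in(1,-1) for e in(-1,1)])
```

```text
finger tip back [[256.91089335 137.44068186]] [[256.60660843 135.83658288]]
[[[248.3, 143.4]], [[261.6, 142.1]], [[246.1, 130.2]], [[259.0, 129.0]]]
[[[247.3, 143.8]], [[260.5, 142.6]], [[245.1, 130.6]], [[257.9, 129.5]]]
```

{"api": "step_arm", "payload": {"deltas": [[[-0.001,0.003,0.012,0,0,0],[0,0,0.012,0,0,0],[0,0,0.012,0,0,0],[0,0,0.012,0,0,0],[0,0,0.012,0,0,0],[0,0,0.006,0,0,0],[0,0,0,0,0,0],[0,0,0,0,0,0]]]}}

```text
clock: 3.58
position: [0.4345, 0.2793, 0.0146]
orientation: [0.757, -0.653, 0.001, -0.007]
force: [0.9, 0.6, 0.2]
opening: 0.0852
```

```bash
python3 go.py .4315 .277 .008 -81.5
```

```text
t 3.58 pos [434.5 279.3  14.6] yaw -81.6 open 85.2 F [0.9 0.6 0.2]
tool delta mm now [1.9 3.4 6.6]  after turn [1.8 3.3 6.6] turn deg [-0.7  0.4 -0.1] j [0.48 0.62 1.89 0.   0.62 1.9 ]
```

{"api": "step_arm", "payload": {"deltas": [[[0.002,0.004,0.005,-0.7,0.4,0],[0,0.001,0.001,0,0,0],[0,0,0,0,0,0],[0,0,0,0,0,0],[0,0,0,0,0,0],[0,0,0,0,0,0],[0,0,0,0,0,0],[0,0,0,0,0,0]]]}}

```text
clock: 4.25
position: [0.4307, 0.2771, 0.0104]
orientation: [0.757, -0.653, 0.001, -0.001]
force: [0.2, 0.6, 0.2]
opening: 0.0852
```

{"api": "step_arm", "payload": {"deltas": [[[0,0,0,0,0,0],[0,0,0,0,0,0],[0,0,0,0,0,0],[0,0,0,0,0,0],[0,0,0,0,0,0],[0,0,0,0,0,0],[0,0,0,0,0,0],[0,0,0,0,0,0]]], "claw": 0.4, "newtons": 40}}

```text
clock: 4.92
position: [0.4311, 0.2774, 0.0109]
orientation: [0.757, -0.653, 0.001, -0.002]
force: [0.0, 0.2, 1.3]
opening: 0.0598
```

```bash
python3 go.py .4315 .277 .008 -81.5
```

```text
t 4.92 pos [431.1 277.4  10.9] yaw -81.6 open 59.8 F [0.  0.2 1.3]
tool delta mm now [ 0.4 -0.3  2.9]  after turn [ 0.4 -0.3  2.9] turn deg [-0.2  0.1 -0.1] j [ 0.48  0.62  1.89 -0.    0.62  1.91]
```

{"api": "step_arm", "payload": {"deltas": [[[0,0,-0.01,0,0,0],[0,0,-0.02,0,0,0],[0,0,-0.025,0,0,0],[0,0,-0.025,0,0,0],[0,0,-0.025,0,0,0],[0,0,-0.025,0,0,0],[0,0,-0.01,0,0,0],[0,0,0,0,0,0]]]}}

```text
clock: 5.58
position: [0.4279, 0.2756, 0.1588]
orientation: [0.757, -0.653, -0.0, 0.002]
force: [0.8, 1.3, -1.6]
opening: 0.0597
```

```bash
python3 go.py .6115 .171 .14 -95.8
```

```text
t 5.58 pos [427.9 275.6 158.8] yaw -81.6 open 59.7 F [ 0.8  1.3 -1.6]
tool delta mm now [ 130.3 -166.4   18.5]  after turn [  85.5 -193.2   18.8] turn deg [ 0.2 -0.1 14.2] j [ 0.48  0.37  1.83 -0.    0.95  1.91]
```

{"api": "step_arm", "payload": {"deltas": [[[0.016,-0.026,0,0,0,2],[0.016,-0.026,0,0,0,2],[0.016,-0.026,0,0,0,2],[0.016,-0.026,0,0,0,2],[0.016,-0.026,0,0,0,2],[0.013,-0.024,0.002,0,0,2],[0.01,-0.015,0.005,0,0,2],[0,0,0,0,0,0]]]}}

```text
clock: 6.25
position: [0.6046, 0.1755, 0.1472]
orientation: [-0.669, 0.744, 0.002, -0.005]
force: [0.7, 0.6, -3.2]
opening: 0.0597
```

```bash
python3 go.py .6115 .171 .12 -95.8
```

```text
t 6.25 pos [604.6 175.5 147.2] yaw -96.1 open 59.7 F [ 0.7  0.6 -3.2]
tool delta mm now [ 3.6 -7.6 27.1]  after turn [ 3.8 -7.3 27.2] turn deg [ 0.5 -0.3 -0.3] j [ 0.21  0.59  1.5  -0.    1.06  1.89]
```

{"api": "step_arm", "payload": {"deltas": [[[0.002,-0.004,0.01,0.5,-0.3,0],[0,-0.002,0.01,0,0,0],[0,0,0.007,0,0,0],[0,0,0,0,0,0],[0,0,0,0,0,0],[0,0,0,0,0,0],[0,0,0,0,0,0],[0,0,0,0,0,0]]]}}

```text
clock: 6.92
position: [0.6066, 0.1739, 0.1157]
orientation: [-0.67, 0.743, 0.002, -0.003]
force: [-0.2, 0.4, -2.6]
opening: 0.0595
```

```bash
python3 - <<'E'
from h import *
t=get_image("top");s=get_image("side")
crop(t,180,150,100,75,8,"pics/t7.png")
crop(s,250,90,110,85,7,"pics/s7.png")
E
python3 go.py .6115 .171 .12 -95.8
```

```text
t 7.02 pos [606.8 173.8 115.7] yaw -95.9 open 59.5 F [-0.   0.4 -2.8]
tool delta mm now [ 2.3 -4.9 -4.3]  after turn [ 2.4 -5.  -4.3] turn deg [ 0.4 -0.1 -0.1] j [0.2  0.63 1.52 0.   1.   1.88]
```

View pics/t7.png

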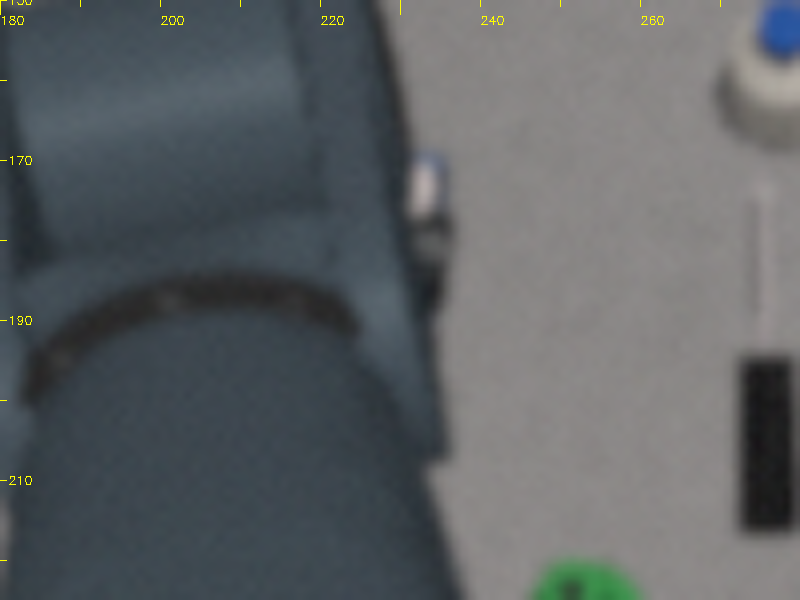

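View pics/s7.png

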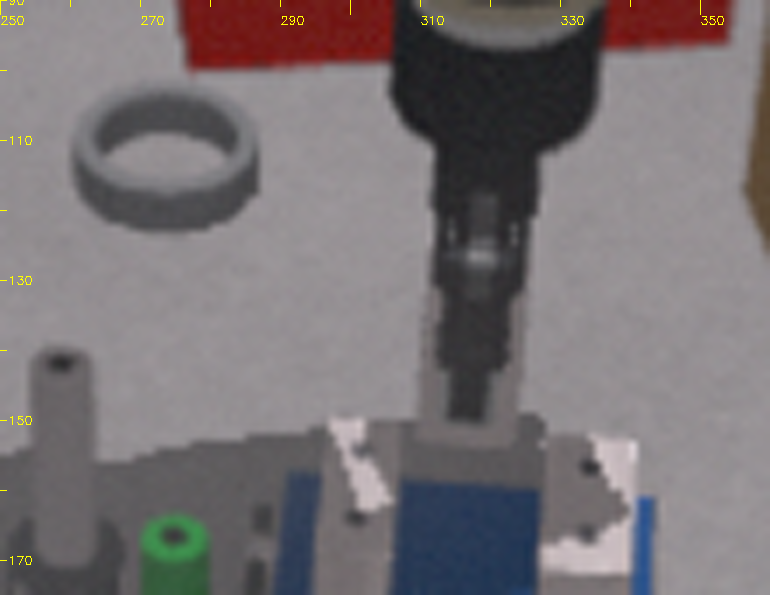

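Run:
```python
from h import *
z=.1048
a=px('side',309.7-.5,152.9-.5,z);b=px('side',323.6-.5,153.6-.5,z)
print(a,b,(b-a)*1e3)
ang=np.radians(-95.9);d=np.array([np.cos(ang),np.sin(ang)])
print('centre by side',((a+b)/2)[:2]-.03*d,'robot .6068 .1738')
```

```text
[0.58466258 0.14300515 0.1048    ] [0.6214986  0.14047684 0.1048    ] [36.83602633 -2.52831311  0.        ]
centre by side [0.60616437 0.17158208] robot .6068 .1738
```

```bash
python3 go.py .6105 .171 .042 -95.6
```

```text
t 7.02 pos [606.8 173.8 115.7] yaw -95.9 open 59.5 F [-0.   0.4 -2.8]
tool delta mm now [ 2.4 -4.5 73.7]  after turn [ 2.5 -4.  73.7] turn deg [ 0.4 -0.1 -0.3] j [0.2  0.63 1.52 0.   1.   1.88]
```

{"api": "step_arm", "payload": {"deltas": [[[0.002,-0.004,0,0.4,0,-0.3],[0,0,0.008,0,0,0],[0,0,0.012,0,0,0],[0,0,0.012,0,0,0],[0,0,0.012,0,0,0],[0,0,0.012,0,0,0],[0,0,0.008,0,0,0],[0,0,0,0,0,0]]]}}

```text
clock: 7.68
position: [0.6104, 0.1708, 0.044]
orientation: [-0.672, 0.741, -0.0, -0.001]
force: [0.4, 1.3, -2.7]
opening: 0.0596
```

```bash
python3 go.py .6105 .171 .036 -95.6
```

```text
t 7.68 pos [610.4 170.8  44. ] yaw -95.6 open 59.6 F [ 0.4  1.3 -2.7]
tool delta mm now [-0.2 -0.1  8. ]  after turn [-0.2 -0.1  8. ] turn deg [ 0.  -0.1 -0. ] j [ 0.2   0.73  1.54 -0.    0.87  1.87]
```

{"api": "step_arm", "payload": {"deltas": [[[0,0,0.003,0,0,0],[0,0,0.003,0,0,0],[0,0,0.002,0,0,0],[0,0,0.001,0,0,0],[0,0,0.001,0,0,0],[0,0,0,0,0,0],[0,0,0,0,0,0],[0,0,0,0,0,0]]]}}

```text
clock: 8.35
position: [0.6117, 0.1711, 0.037]
orientation: [-0.672, 0.741, -0.001, 0.0]
force: [0.3, -0.4, -2.1]
opening: 0.0598
```

```bash
python3 go.py .6105 .171 .036 -95.6;python3 - <<'E'
from h import *
s=get_image("side")
crop(s,250,90,110,85,7,"pics/s8.png")
E
```

```text
t 8.35 pos [611.7 171.1  37. ] yaw -95.6 open 59.8 F [ 0.3 -0.4 -2.1]
tool delta mm now [0.2 1.2 1. ]  after turn [0.2 1.2 1. ] turn deg [-0.1 -0.   0. ] j [ 0.2   0.74  1.54 -0.    0.86  1.87]
```

View pics/s8.png

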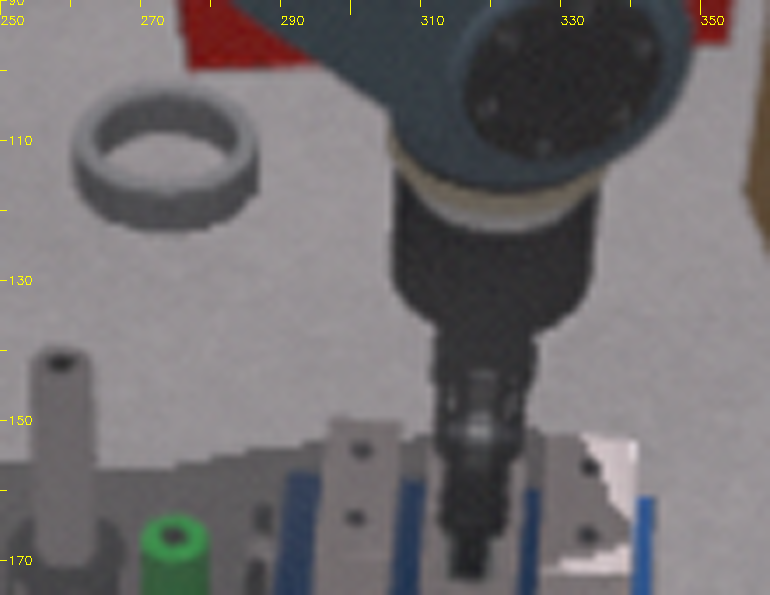

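{"api": "step_arm", "payload": {"deltas": [[[0,0.0005,0.001,0,0,0],[0,0,0.001,0,0,0],[0,0,0.001,0,0,0],[0,0,0,0,0,0],[0,0,0,0,0,0],[0,0,0,0,0,0],[0,0,0,0,0,0],[0,0,0,0,0,0]]]}}

```text
clock: 9.07
position: [0.6115, 0.1712, 0.036]
orientation: [-0.672, 0.741, -0.001, 0.001]
force: [-1.4, 0.1, 1.5]
opening: 0.0596
```

```bash
python3 go.py .6105 .171 .036 -95.6
```

```text
t 9.07 pos [611.5 171.2  36. ] yaw -95.6 open 59.6 F [-1.4  0.1  1.5]
tool delta mm now [ 0.3  0.9 -0. ]  after turn [ 0.3  0.9 -0. ] turn deg [-0.2 -0.   0. ] j [ 0.2   0.74  1.55 -0.    0.85  1.87]
```

{"api": "step_arm", "payload": {"deltas": [[[0,0,0,0,0,0],[0,0,0,0,0,0],[0,0,0,0,0,0],[0,0,0,0,0,0],[0,0,-0.005,0,0,0],[0,0,-0.01,0,0,0],[0,0,-0.02,0,0,0],[0,0,-0.03,0,0,0]]], "claw": 0.85}}

```text
clock: 9.73
position: [0.6089, 0.1708, 0.0991]
orientation: [-0.672, 0.741, 0.001, -0.003]
force: [-0.3, 0.0, -0.9]
opening: 0.0724
```

{"api": "step_arm", "payload": {"deltas": [[[0,0,-0.03,0,0,0],[0,0,-0.03,0,0,0],[0,0,-0.03,0,0,0],[0,0,-0.02,0,0,0],[0.025,0.02,0,0,0,0],[0.025,0.02,0,0,0,0],[0.025,0.02,0,0,0,0],[0.02,0.02,0,0,0,0]]], "claw": 0.7}}

```text
clock: 10.4
position: [0.5221, 0.0848, 0.2292]
orientation: [-0.673, 0.739, -0.005, 0.006]
force: [-0.6, -0.3, 0.5]
opening: 0.0597
```

```bash
python3 - <<'E'
from h import *
t=get_image("top");s=get_image("side")
crop(t,180,150,100,75,8,"pics/t9.png")
crop(s,270,130,100,75,8,"pics/s9.png")
g=px('top',250.8,222.8,.125);print(g, px('side',274.2,166,.125))
E
python3 go.py .4482 -.0115 .1 -95.6
```

```text
[0.49644612 0.07194288 0.125     ] [0.49179418 0.06769411 0.125     ]
t 10.50 pos [520.8  84.1 229.3] yaw -95.5 open 59.9 F [1.4 0.1 0.7]
tool delta mm now [102.3  64.8 128.3]  after turn [102.2  62.9 129.3] turn deg [-0.7  0.1  0.1] j [ 0.07  0.31  1.72 -0.    1.1   1.74]
```

View pics/t9.png

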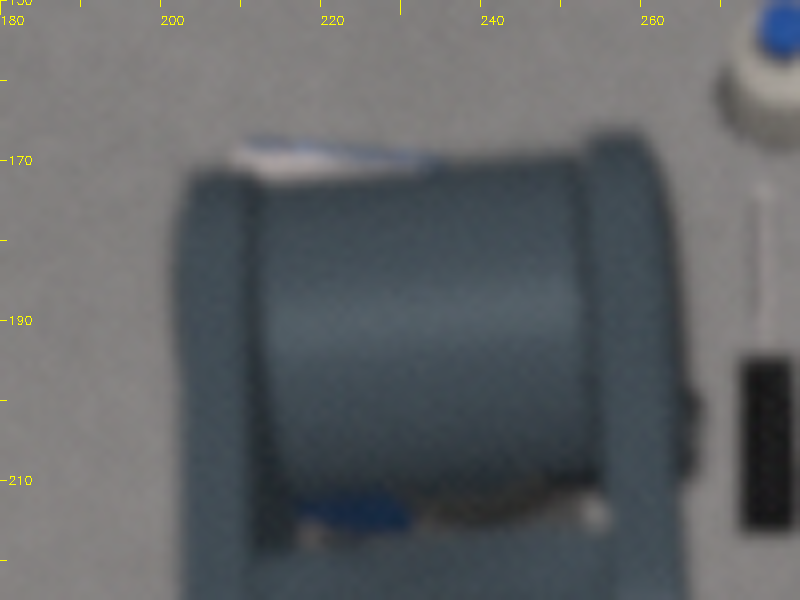

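View pics/s9.png

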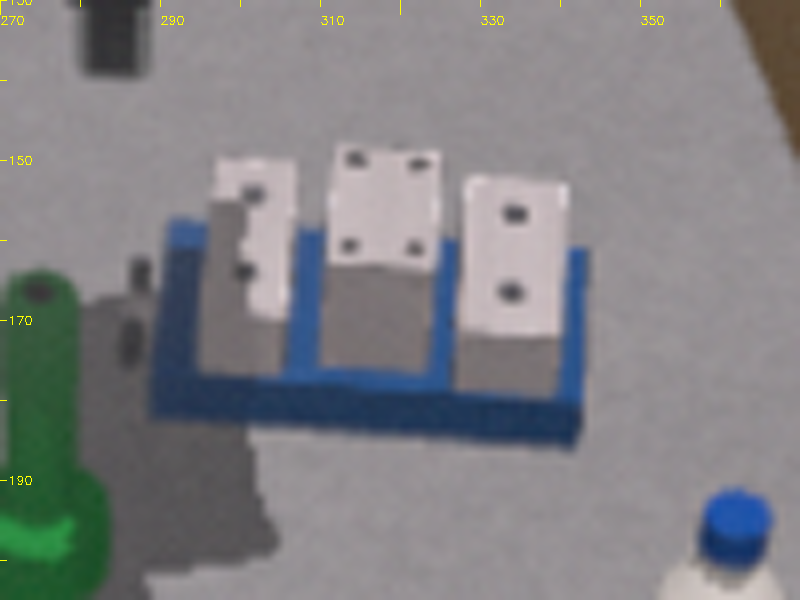

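Run:
```python
from h import *
B=np.array([px('side',u-.5,v-.5,.075)[:2] for u,v in[(314.5,149.75),(322.4,150.5),(321.9,160.9),(313.75,160.6)]])*1e3
V=np.array([px('side',u-.5,v-.5,.055)[:2] for u,v in[(301.75,154.25),(334.4,156.6),(333.9,166.4),(300.5,163.75)]])*1e3
print(B.round(1),V.round(1),B.mean(0),V.mean(0))
for P in(B,V):
    for i,j in((0,3),(1,2)): d=P[j]-P[i];print(np.degrees(np.arctan2(d[1],d[0])))
    d=P[1]+P[2]-P[0]-P[3];print('x',np.degrees(np.arctan2(d[1],d[0])))
```

```text
[[601.4 190.1]
 [623.1 187.1]
 [619.1 144.5]
 [597.2 145.6]] [[567.1 193.8]
 [657.7 184.6]
 [653.3 144.5]
 [562.4 154.6]] [610.19873576 166.81366899] [610.10956362 169.3876107 ]
-95.47465494904573
-95.26798745685593
x -5.262370488961939
-96.91424441761626
-96.2720629989993
x -6.056814606360341
```

{"api": "step_arm", "payload": {"deltas": [[[0.02,0.016,0.01,-0.7,0,0],[0.025,0.016,0.015,0,0,0],[0.025,0.016,0.015,0,0,0],[0.02,0.012,0.015,0,0,0],[0.006,0.003,0.015,0,0,0],[0,0,0.01,0,0,0],[0,0,0.01,0,0,0],[0,0,0,0,0,0]]]}}

```text
clock: 11.17
position: [0.4504, -0.0081, 0.1428]
orientation: [-0.672, 0.74, -0.004, 0.006]
force: [-0.2, 0.8, -0.9]
opening: 0.0593
```

```bash
python3 - <<'E'
from h import *
t=get_image("top");s=get_image("side")
crop(t,180,150,100,75,8,"pics/t10.png")
crop(s,220,170,100,75,8,"pics/s10.png")
E
python3 go.py .4482 -.0115 .05 -95.6
```

```text
t 11.27 pos [451.3  -8.  144.2] yaw -95.5 open 60.1 F [-0.5 -0.3  0. ]
tool delta mm now [ 4.2  4.3 94.1]  after turn [ 3.8  2.8 94.2] turn deg [-0.9  0.2  0.1] j [-0.12  0.29  1.99  0.01  0.84  1.54]
```

View pics/t10.png

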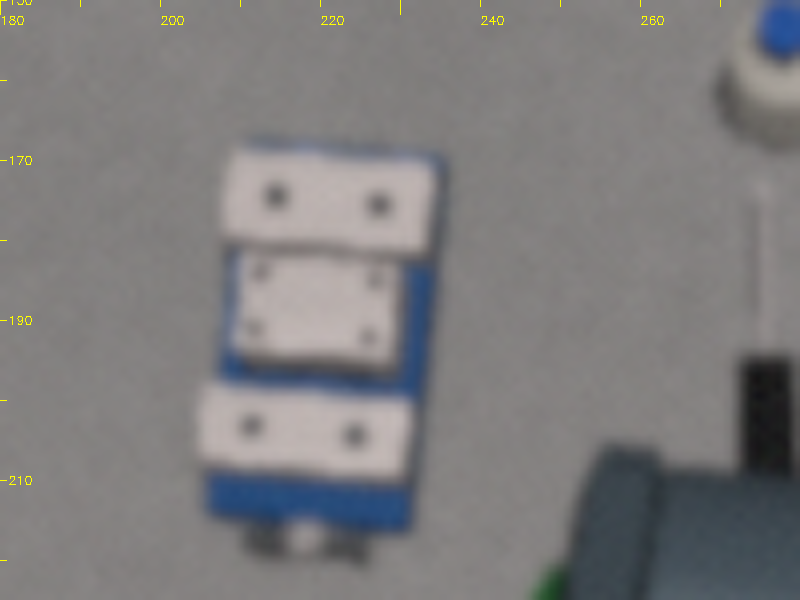

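View pics/s10.png

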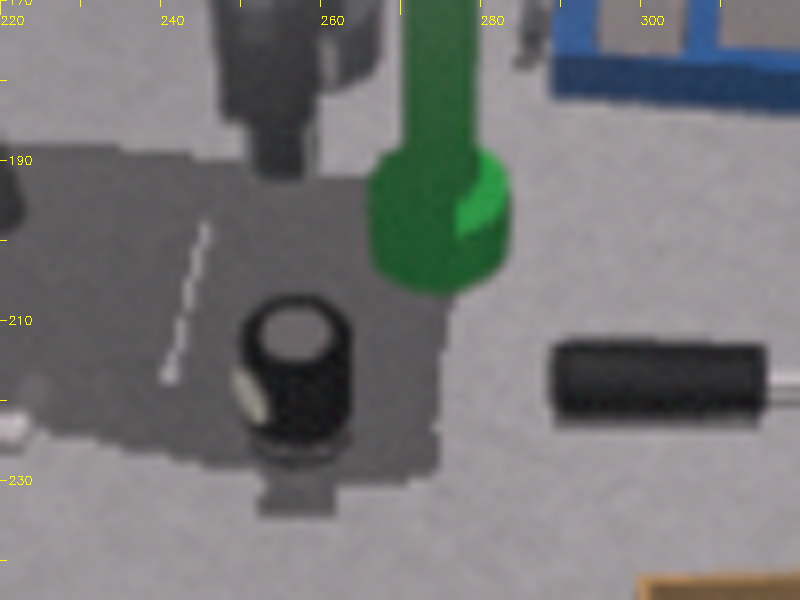

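Run:
```python
from h import *
B=np.array([px('top',u-.5,v-.5,.075)[:2] for u,v in[(212.75,184),(227.1,184.75),(226.1,191.9),(211.9,191.1)]])*1e3
V=np.array([px('top',u-.5,v-.5,.055)[:2] for u,v in[(214.6,174.5),(227.4,175.5),(224.25,204.5),(211.4,203.25)]])*1e3
print(B.round(1),V.round(1),B.mean(0),V.mean(0))
for P in(B,V):
    for i,j in((0,1),(3,2)): d=P[j]-P[i];print(np.degrees(np.arctan2(d[1],d[0])))
    d=P[1]+P[0]-P[2]-P[3];print('x',np.degrees(np.arctan2(d[1],d[0])))
# predicted edges for block centred in vise from vise yaw/centre (jaw tops)
c=V.mean(0)/1e3;a=np.radians(-5.8);X=np.array([np.cos(a),np.sin(a)]);Y=np.array([-X[1],X[0]])
for off in (0,-.003):
  print([((proj('top',[*(c+X*sx*.019+Y*(sy*.03+off)),.075])[0]+.5-[180,150])*8).round(0).tolist() for sx in(1,-1) for sy in (1,-1)])
print([((proj('top',[*(c+X*sx+Y*sy*.04),.055])[0]+.5-[180,150])*8).round(0).tolist() for sx in(.029,-.029) for sy in (1,-1)])
```

```text
[[625.5 191.1]
 [622.4 147.4]
 [600.3 150.5]
 [603.6 193.7]] [[659.7 188.2]
 [655.7 148.6]
 [565.  158.5]
 [569.6 198. ]] [612.93521069 170.66028953] [612.49929059 173.30743339]
-94.16961236151872
-94.38650629492271
x -7.301943106730879
-95.6971623859298
-96.70509887744005
x -6.195319385122111
[[236.0, 250.0], [392.0, 262.0], [225.0, 347.0], [382.0, 360.0]]
[[243.0, 250.0], [400.0, 263.0], [233.0, 348.0], [390.0, 361.0]]
[[220.0, 233.0], [426.0, 250.0], [204.0, 380.0], [411.0, 397.0]]
```

{"api": "step_arm", "payload": {"deltas": [[[-0.02,-0.014,-0.012,-0.9,0,0],[-0.025,-0.02,-0.012,0,0,0],[-0.025,-0.02,-0.012,0,0,0],[-0.025,-0.02,-0.01,0,0,0],[-0.025,-0.02,-0.006,0,0,0],[-0.025,-0.02,0,0,0,0],[-0.02,-0.015,0,0,0,0],[-0.015,-0.01,0,0,0,0]]], "claw": 1}}

```text
clock: 11.93
position: [0.6146, 0.1673, 0.2104]
orientation: [-0.672, 0.74, -0.002, 0.006]
force: [-0.5, -1.0, -0.7]
opening: 0.0853
```

```bash
python3 go.py .611 .1715 .1 -95.6
```

```text
t 11.93 pos [614.6 167.3 210.4] yaw -95.5 open 85.3 F [-0.5 -1.  -0.7]
tool delta mm now [ -3.2   5.1 110.3]  after turn [ -3.9   4.  110.4] turn deg [-0.6  0.4  0.1] j [0.19 0.52 1.44 0.   1.17 1.86]
```

{"api": "step_arm", "payload": {"deltas": [[[-0.003,0.004,0.015,-0.6,0.4,0],[-0.001,0,0.025,0,0,0],[0,0,0.025,0,0,0],[0,0,0.025,0,0,0],[0,0,0.025,0,0,0],[0,0,0.025,0,0,0],[0,0,0.02,0,0,0],[0,0,0,0,0,0]]]}}

```text
clock: 12.6
position: [0.6124, 0.1773, 0.0484]
orientation: [-0.675, 0.738, -0.002, 0.002]
force: [-0.5, 0.4, -0.2]
opening: 0.0855
```

```bash
python3 go.py .6115 .1712 .0365 -95.6
```

```text
t 12.60 pos [612.4 177.3  48.4] yaw -95.1 open 85.5 F [-0.5  0.4 -0.2]
tool delta mm now [ 6.2  0.5 11.9]  after turn [ 6.2  0.3 11.9] turn deg [-0.3  0.   0.5] j [ 0.21  0.72  1.54 -0.    0.87  1.87]
```

{"api": "step_arm", "payload": {"deltas": [[[0.005,0,0.005,0,0,0.5],[0.001,0,0.005,0,0,0],[0,0,0.002,0,0,0],[0,0,0,0,0,0],[0,0,0,0,0,0],[0,0,0,0,0,0],[0,0,0,0,0,0],[0,0,0,0,0,0]]]}}

```text
clock: 13.27
position: [0.6138, 0.171, 0.0415]
orientation: [-0.671, 0.741, -0.004, 0.005]
force: [-0.4, -1.1, 0.6]
opening: 0.0855
```

```bash
python3 go.py .6115 .1712 .0365 -95.6
```

```text
t 13.27 pos [613.8 171.   41.5] yaw -95.7 open 85.5 F [-0.4 -1.1  0.6]
tool delta mm now [-0.   2.4  5. ]  after turn [-0.   2.3  5. ] turn deg [-0.7  0.1 -0.1] j [ 0.2   0.73  1.54 -0.    0.85  1.87]
```

{"api": "step_arm", "payload": {"deltas": [[[0,0.002,0.004,-0.7,0,0],[0,0,0.001,0,0,0],[0,0,0,0,0,0],[0,0,0,0,0,0],[0,0,0,0,0,0],[0,0,0,0,0,0],[0,0,0,0,0,0],[0,0,0,0,0,0]]], "claw": 0.4}}

```text
clock: 13.93
position: [0.6123, 0.1714, 0.0371]
orientation: [-0.671, 0.741, 0.001, 0.001]
force: [-0.9, -0.0, 0.9]
opening: 0.0594
```

{"api": "step_arm", "payload": {"deltas": [[[0,0,-0.001,0,0,0],[0,0,-0.002,0,0,0],[0,0,-0.002,0,0,0],[0,0,0,0,0,0],[0,0,0,0,0,0],[0,0,0,0,0,0],[0,0,0,0,0,0],[0,0,0,0,0,0]]]}}

```text
clock: 14.6
position: [0.6109, 0.1712, 0.0408]
orientation: [-0.671, 0.741, 0.002, -0.001]
force: [0.6, -0.3, -3.1]
opening: 0.0597
```

```bash
python3 go.py .6112 .1738 .0365 -96.3
```

```text
t 14.60 pos [610.9 171.2  40.8] yaw -95.7 open 59.7 F [ 0.6 -0.3 -3.1]
tool delta mm now [-2.6 -0.   4.3]  after turn [-2.6  0.   4.3] turn deg [0.2 0.1 0.6] j [0.2  0.73 1.54 0.   0.87 1.87]
```

{"api": "step_arm", "payload": {"deltas": [[[-0.002,-0.001,0,0.2,0,0.6],[-0.001,0,0,0,0,0],[0,0,0,0,0,0],[0,0,0.001,0,0,0],[0,0,0.001,0,0,0],[0,0,0.001,0,0,0],[0,0,0.001,0,0,0],[0,0,0,0,0,0]]]}}

```text
clock: 15.27
position: [0.6125, 0.1745, 0.0372]
orientation: [-0.667, 0.745, 0.0, 0.001]
force: [0.3, 0.2, -1.7]
opening: 0.0596
```

```bash
python3 go.py .6121 .174 .0365 -96.3
```

```text
t 15.27 pos [612.5 174.5  37.2] yaw -96.3 open 59.6 F [ 0.3  0.2 -1.7]
tool delta mm now [0.6 0.3 0.7]  after turn [0.6 0.3 0.7] turn deg [-0.   0.1 -0. ] j [0.2  0.74 1.54 0.   0.86 1.88]
```

{"api": "step_arm", "payload": {"deltas": [[[0.0005,0,0.001,0,0,0],[0,0,0.001,0,0,0],[0,0,0.001,0,0,0],[0,0,0,0,0,0],[0,0,0,0,0,0],[0,0,0,0,0,0],[0,0,0,0,0,0],[0,0,0,0,0,0]]]}}

```text
clock: 15.93
position: [0.6127, 0.1744, 0.0371]
orientation: [-0.667, 0.745, 0.001, 0.001]
force: [-0.7, -0.1, 1.8]
opening: 0.0597
```

{"api": "step_arm", "payload": {"deltas": [[[0,0,0,0,0,0],[0,0,0,0,0,0],[0,0,0,0,0,0],[0,0,0,0,0,0],[0,0,-0.005,0,0,0],[0,0,-0.01,0,0,0],[0,0,-0.02,0,0,0],[0,0,-0.03,0,0,0]]], "claw": 0.85}}

```text
clock: 16.6
position: [0.6102, 0.1736, 0.1]
orientation: [-0.667, 0.745, 0.003, -0.002]
force: [-0.2, -0.4, -0.1]
opening: 0.0726
```

{"api": "step_arm", "payload": {"deltas": [[[0,0,-0.03,0,0,0],[0,0,-0.03,0,0,0],[0,0,-0.03,0,0,0],[0.01,0.01,-0.02,0,0,0],[0.025,0.02,0,0,0,0],[0.025,0.02,0,0,0,0],[0.025,0.02,0,0,0,0],[0.025,0.02,0,0,0,0]]], "claw": 0.7}}

```text
clock: 17.27
position: [0.5104, 0.0745, 0.2297]
orientation: [-0.669, 0.744, -0.003, 0.006]
force: [0.8, -1.0, 0.1]
opening: 0.0597
```

```bash
python3 go.py .4475 -.0095 .1 -96
```

```text
t 17.27 pos [510.4  74.5 229.7] yaw -96.1 open 59.7 F [ 0.8 -1.   0.1]
tool delta mm now [ 90.8  55.2 128.5]  after turn [ 90.1  53.8 129.7] turn deg [-0.7  0.3 -0.1] j [0.05 0.28 1.75 0.   1.1  1.73]
```

{"api": "step_arm", "payload": {"deltas": [[[0.025,0.015,0.01,-0.7,0.3,0],[0.025,0.015,0.015,0,0,0],[0.025,0.015,0.015,0,0,0],[0.011,0.008,0.015,0,0,0],[0,0,0.015,0,0,0],[0,0,0.01,0,0,0],[0,0,0.01,0,0,0],[0,0,0,0,0,0]]]}}

```text
clock: 17.93
position: [0.4427, -0.0125, 0.145]
orientation: [-0.667, 0.745, -0.005, 0.004]
force: [0.2, 0.1, -0.9]
opening: 0.0596
```

```bash
python3 - <<'E'
from h import *
t=get_image("top");s=get_image("side")
crop(t,180,150,100,75,8,"pics/t11.png")
crop(s,220,170,100,75,8,"pics/s11.png")
E
python3 go.py .4475 -.0095 .05 -96
```

```text
t 18.03 pos [443.7 -12.4 146.4] yaw -96.3 open 59.7 F [ 0.2 -0.1  0.2]
tool delta mm now [-3.3 -2.1 96.4]  after turn [-3.3 -3.5 96.4] turn deg [-0.8 -0.  -0.3] j [-0.13  0.28  2.01  0.    0.85  1.55]
```

View pics/t11.png

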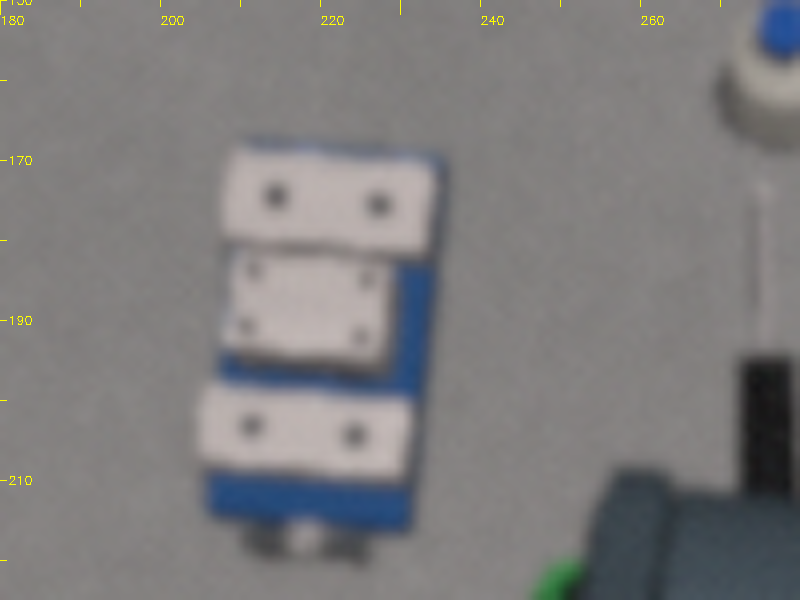

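View pics/s11.png

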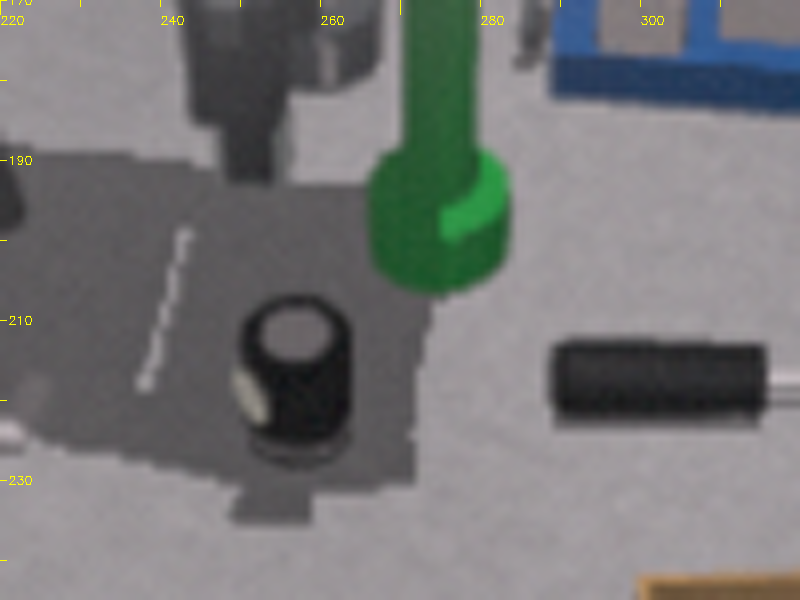

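{"api": "step_arm", "payload": {"deltas": [[[-0.003,-0.002,0.01,-0.8,0,0],[0,0,0.018,0,0,0],[0,0,0.018,0,0,0],[0,0,0.018,0,0,0],[0,0,0.014,0,0,0],[0,0,0.01,0,0,0],[0,0,0,0,0,0],[0,0,0,0,0,0]]]}}

```text
clock: 18.7
position: [0.4533, -0.0093, 0.0641]
orientation: [-0.668, 0.744, -0.006, 0.005]
force: [0.3, -0.3, 0.4]
opening: 0.0597
```

```bash
python3 go.py .4478 -.0092 .009 -96.2
```

```text
t 18.70 pos [453.3  -9.3  64.1] yaw -96.1 open 59.7 F [ 0.3 -0.3  0.4]
tool delta mm now [ 0.5  6.3 55. ]  after turn [ 0.5  5.5 55.1] turn deg [-0.9 -0.   0.1] j [-0.12  0.44  2.03 -0.    0.65  1.56]
```

{"api": "step_arm", "payload": {"deltas": [[[0.001,0.003,0.012,-0.6,0,0],[0,0.002,0.014,-0.3,0,0],[0,0,0.014,-0.2,0,0],[0,0,0.01,-0.2,0,0],[0,0,0.004,0,0,0],[0,0,0,0,0,0],[0,0,0,0,0,0],[0,0,0,0,0,0]]]}}

```text
clock: 19.37
position: [0.4516, -0.0102, 0.0111]
orientation: [-0.669, 0.744, 0.0, -0.001]
force: [-0.1, -0.7, 0.6]
opening: 0.0596
```

```bash
python3 go.py .4478 -.0092 .009 -96.2
```

```text
t 19.37 pos [451.6 -10.2  11.1] yaw -96.1 open 59.6 F [-0.1 -0.7  0.6]
tool delta mm now [-0.6  3.8  2.1]  after turn [-0.6  3.8  2.1] turn deg [ 0.1 -0.   0.1] j [-0.13  0.56  2.04 -0.    0.54  1.55]
```

{"api": "step_arm", "payload": {"deltas": [[[-0.0005,0.004,0.002,0,0,0],[0,0,0,0,0,0],[0,0,0,0,0,0],[0,0,0,0,0,0],[0,0,0,0,0,0],[0,0,0,0,0,0],[0,0,0,0,0,0],[0,0,0,0,0,0]]]}}

```text
clock: 20.03
position: [0.4483, -0.0092, 0.0108]
orientation: [-0.669, 0.744, -0.001, 0.0]
force: [-0.6, -0.4, 0.3]
opening: 0.0596
```

{"api": "step_arm", "payload": {"deltas": [[[0,0,0,0,0,0],[0,0,0,0,0,0],[0,0,0,0,0,0],[0,0,0,0,0,0],[0,0,0,0,0,0],[0,0,0,0,0,0],[0,0,0,0,0,0],[0,0,0,0,0,0]]], "claw": 0.1}}

```text
clock: 20.7
position: [0.4483, -0.0093, 0.011]
orientation: [-0.669, 0.744, -0.001, 0.0]
force: [-0.7, -0.6, 0.6]
opening: 0.035
```

```bash
python3 go.py .612 .174 .15 -96.2;python3 - <<'E'
from h import *
t=get_image("top");s=get_image("side")
crop(t,240,200,100,75,8,"pics/t12.png")
crop(s,220,170,100,75,8,"pics/s12.png")
E
```

```text
t 20.70 pos [448.3  -9.3  11. ] yaw -96.1 open 35.0 F [-0.7 -0.6  0.6]
tool delta mm now [-199.5 -143.6 -138.9]  after turn [-199.9 -142.9 -139. ] turn deg [-0.1 -0.   0.1] j [-0.12  0.55  2.05 -0.    0.53  1.55]
```

View pics/s12.png

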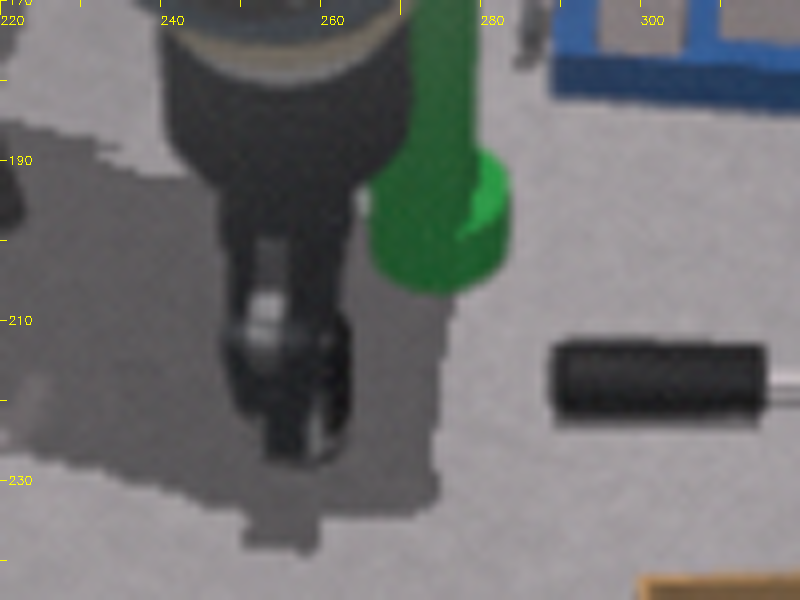

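{"api": "step_arm", "payload": {"deltas": [[[0,0,-0.01,0,0,0],[0,0,-0.02,0,0,0],[0,0,-0.03,0,0,0],[0,0,-0.03,0,0,0],[0,0,-0.03,0,0,0],[0,0,-0.03,0,0,0],[0,0,-0.03,0,0,0],[0,0,-0.01,0,0,0]]]}}

```text
clock: 21.47
position: [0.4442, -0.0086, 0.2101]
orientation: [-0.669, 0.744, 0.003, -0.003]
force: [0.8, -0.4, -2.5]
opening: 0.0351
```

```bash
python3 go.py .612 .174 .2 -96.2
```

```text
t 21.47 pos [444.2  -8.6 210.1] yaw -96.1 open 35.1 F [ 0.8 -0.4 -2.5]
tool delta mm now [-199.4 -147.6    8.9]  after turn [-199.7 -147.1   10.1] turn deg [ 0.4 -0.   0.1] j [-0.12  0.19  1.93 -0.    1.03  1.55]
```

Held (force −2.5 N). Move to over the block.

{"api": "step_arm", "payload": {"deltas": [[[-0.03,-0.022,0,0,0,0],[-0.03,-0.022,0,0,0,0],[-0.03,-0.022,0,0,0,0],[-0.03,-0.022,0,0,0,0],[-0.03,-0.022,0,0,0,0],[-0.025,-0.019,0,0,0,0],[-0.018,-0.013,0,0,0,0],[0,0,0,0,0,0]]]}}

```text
clock: 22.13
position: [0.6106, 0.176, 0.219]
orientation: [-0.667, 0.745, -0.0, 0.0]
force: [0.8, 0.1, -2.4]
opening: 0.0349
```

```bash
python3 go.py .612 .174 .12 -96.2
```

```text
t 22.13 pos [610.6 176.  219. ] yaw -96.3 open 34.9 F [ 0.8  0.1 -2.4]
tool delta mm now [ 1.9 -1.5 99. ]  after turn [ 1.9 -1.6 99. ] turn deg [-0.  -0.  -0.1] j [ 0.21  0.52  1.43 -0.    1.2   1.89]
```

{"api": "step_arm", "payload": {"deltas": [[[0.002,-0.0015,0.015,0,0,0],[0,0,0.02,-0.1,0,0],[0,0,0.02,-0.1,0,0],[0,0,0.018,-0.1,0,0],[0,0,0.015,-0.1,0,0],[0,0,0.008,0,0,0],[0,0,0,0,0,0],[0,0,0,0,0,0]]]}}

```text
clock: 22.8
position: [0.6089, 0.1732, 0.1227]
orientation: [-0.668, 0.744, 0.003, -0.004]
force: [1.7, -1.2, -1.7]
opening: 0.0348
```

```bash
python3 go.py .612 .174 .09 -96.2;python3 - <<'E'
from h import *
t=get_image("top");s=get_image("side")
crop(t,180,150,100,75,8,"pics/t13.png")
crop(s,280,100,75,75,8,"pics/s13.png")
E
```

```text
t 22.80 pos [608.9 173.2 122.7] yaw -96.2 open 34.8 F [ 1.7 -1.2 -1.7]
tool delta mm now [-1.1 -3.3 32.6]  after turn [-1.1 -3.  32.7] turn deg [ 0.5 -0.1  0. ] j [0.2  0.62 1.51 0.   1.02 1.88]
```

View pics/s13.png

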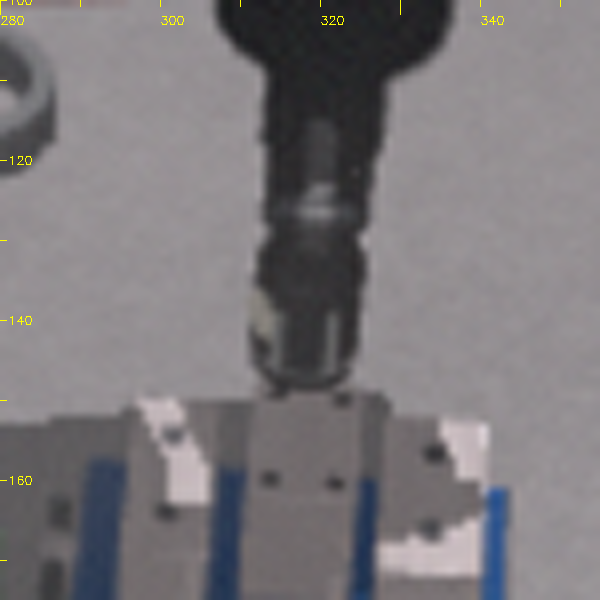

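Run:
```python
from h import *
# setter lower visible silhouettes, at bottom z=.1117 left/right ~ v 146
z=.1227-.011
for v in (143,):
    a=px('side',311.6-.5,v-.5,z+.008);b=px('side',324.1-.5,v-.5,z+.008);print(a,b,(a+b)/2)
B=np.array([px('side',u-.5,v-.5,.075)[:2] for u,v in[(280+270/8,100+479/8),(280+335/8,100+483/8),(280+278/8,100+392/8),(280+343/8,100+400/8)]])*1e3
print(B.round(1),B.mean(0))
c=[.6089,.1732]
for zz in(z,z+.045): print(zz,[ (proj('side',[.6089+s*.018,.1732,zz])+.5).round(1).tolist() for s in(-1,0,1)])
```

```text
[0.59002958 0.16594584 0.1197    ] [0.62344457 0.16623337 0.1197    ] [0.60673707 0.1660896  0.1197    ]
[[597.3 148.5]
 [619.2 146.6]
 [602.3 193.2]
 [624.5 189.2]] [610.82141624 169.38086529]
0.11170000000000001 [[[311.6, 143.5]], [[318.3, 143.6]], [[325.0, 143.6]]]
0.1567 [[[312.5, 130.4]], [[319.4, 130.5]], [[326.2, 130.5]]]
```

View pics/t13.png

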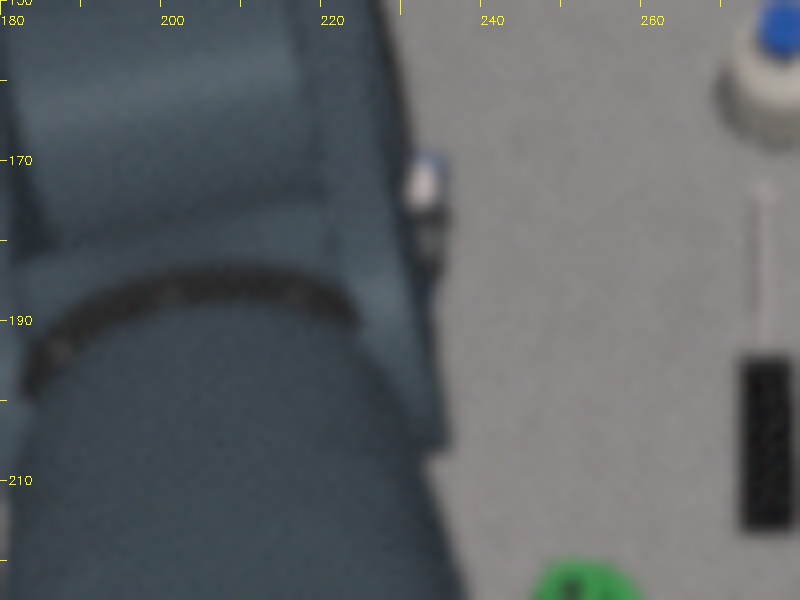

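{"api": "step_arm", "payload": {"deltas": [[[-0.0015,-0.004,0.005,0.5,0,0],[0,0,0.008,0,0,0],[0,0,0.008,0,0,0],[0,0,0.006,0,0,0],[0,0,0.003,0,0,0],[0,0,0,0,0,0],[0,0,0,0,0,0],[0,0,0,0,0,0]]]}}

```text
clock: 23.57
position: [0.6149, 0.1748, 0.0923]
orientation: [-0.668, 0.744, -0.002, 0.002]
force: [0.0, -0.4, -1.9]
opening: 0.0348
```

```bash
python3 go.py .6128 .1743 .087 -96.2
```

```text
t 23.57 pos [614.9 174.8  92.3] yaw -96.2 open 34.8 F [ 0.  -0.4 -1.9]
tool delta mm now [0.7 2.1 5.3]  after turn [0.7 2.1 5.3] turn deg [-0.3 -0.   0. ] j [ 0.2   0.67  1.52 -0.    0.96  1.88]
```

{"api": "step_arm", "payload": {"deltas": [[[0.0005,0.002,0.002,-0.3,0,0],[0,0,0.002,0,0,0],[0,0,0.001,0,0,0],[0,0,0.001,0,0,0],[0,0,0.001,0,0,0],[0,0,0,0,0,0],[0,0,0,0,0,0],[0,0,0,0,0,0]]]}}

```text
clock: 24.23
position: [0.6135, 0.1746, 0.0862]
orientation: [-0.668, 0.744, -0.0, 0.001]
force: [1.0, 0.4, -2.0]
opening: 0.0349
```

```bash
python3 go.py .6128 .1743 .086 -96.2;python3 - <<'E'
from h import *
s=get_image("side")
crop(s,280,100,75,75,8,"pics/s14.png")
E
```

```text
t 24.23 pos [613.5 174.6  86.2] yaw -96.2 open 34.9 F [ 1.   0.4 -2. ]
tool delta mm now [0.4 0.6 0.2]  after turn [0.4 0.6 0.2] turn deg [-0.1  0.   0. ] j [0.2  0.67 1.52 0.   0.95 1.88]
```

View pics/s14.png

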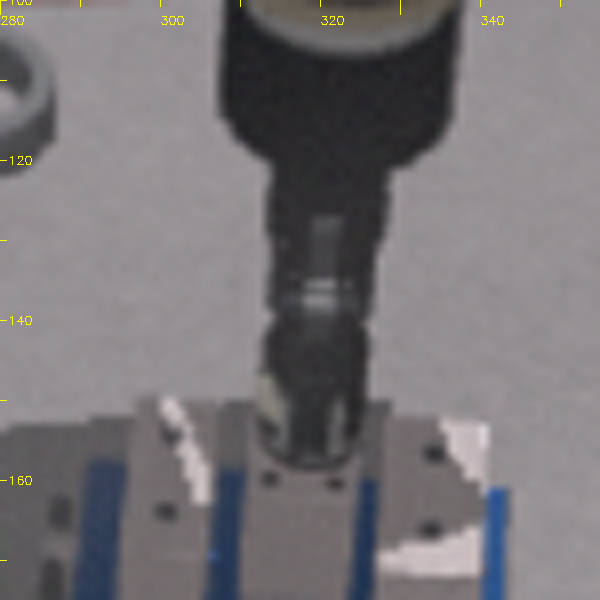

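{"api": "step_arm", "payload": {"deltas": [[[0.0005,0.001,0,0,0,0],[0,0,0.001,0,0,0],[0,0,0.001,0,0,0],[0,0,0,0,0,0],[0,0,0,0,0,0],[0,0,0,0,0,0],[0,0,0,0,0,0],[0,0,0,0,0,0]]]}}

```text
clock: 24.95
position: [0.6125, 0.1741, 0.0861]
orientation: [-0.668, 0.744, -0.001, 0.001]
force: [0.3, 0.1, -1.9]
opening: 0.0348
```

```bash
python3 go.py .6128 .1743 .086 -96.2
```

```text
t 24.95 pos [612.5 174.1  86.1] yaw -96.2 open 34.8 F [ 0.3  0.1 -1.9]
tool delta mm now [-0.2 -0.2  0.1]  after turn [-0.2 -0.2  0.1] turn deg [-0.1  0.   0. ] j [ 0.2   0.67  1.52 -0.    0.94  1.88]
```

{"api": "step_arm", "payload": {"deltas": [[[0,0,0.002,0,0,0],[0,0,0.002,0,0,0],[0,0,0.001,0,0,0],[0,0,0.001,0,0,0],[0,0,0,0,0,0],[0,0,0,0,0,0],[0,0,0,0,0,0],[0,0,0,0,0,0]]]}}

```text
clock: 25.62
position: [0.6142, 0.1742, 0.086]
orientation: [-0.668, 0.744, -0.002, 0.003]
force: [-1.1, -1.4, 2.7]
opening: 0.0349
```

```bash
python3 go.py .6128 .1743 .086 -96.2
```

```text
t 25.62 pos [614.2 174.2  86. ] yaw -96.1 open 34.9 F [-1.1 -1.4  2.7]
tool delta mm now [0.  1.4 0. ]  after turn [0.  1.4 0. ] turn deg [-0.4  0.1  0.1] j [ 0.2   0.67  1.52 -0.    0.94  1.88]
```

{"api": "step_arm", "payload": {"deltas": [[[0,0.0015,-0.0003,-0.4,0,0],[0,0,0,0,0,0],[0,0,0,0,0,0],[0,0,0,0,0,0],[0,0,0,0,0,0],[0,0,0,0,0,0],[0,0,0,0,0,0],[0,0,0,0,0,0]]]}}

```text
clock: 26.28
position: [0.6125, 0.1743, 0.0861]
orientation: [-0.668, 0.744, 0.001, -0.0]
force: [-1.1, -0.2, 1.7]
opening: 0.0348
```

```bash
python3 go.py .6128 .1743 .086 -96.2
```

```text
t 26.28 pos [612.5 174.3  86.1] yaw -96.1 open 34.8 F [-1.1 -0.2  1.7]
tool delta mm now [-0.  -0.3  0.1]  after turn [-0.  -0.3  0.1] turn deg [0.1 0.1 0.1] j [0.2  0.67 1.52 0.   0.95 1.88]
```

{"api": "step_arm", "payload": {"deltas": [[[0,0,0,0,0,0],[0,0,0,0,0,0],[0,0,0,0,0,0],[0,0,0,0,0,0],[0,0,-0.005,0,0,0],[0,0,-0.015,0,0,0],[0,0,-0.025,0,0,0],[0,0,-0.035,0,0,0]]], "claw": 0.65}}

```text
clock: 26.95
position: [0.6092, 0.1735, 0.1615]
orientation: [-0.668, 0.744, 0.004, -0.005]
force: [0.1, 0.3, 0.9]
opening: 0.0556
```

{"api": "step_arm", "payload": {"deltas": [[[0,0,-0.035,0,0,0],[0,0,-0.01,0,0,0],[0,0.03,0,0,0,0],[0,0.035,0,0,0,0],[0,0.035,0,0,0,0],[0,0.03,0,0,0,0],[0,0.015,0,0,0,0],[0,0,0,0,0,0]]]}}

```text
clock: 27.62
position: [0.4626, 0.1894, 0.2184]
orientation: [-0.668, 0.745, 0.001, 0.001]
force: [0.4, -0.0, 0.4]
opening: 0.0553
```

```bash
python3 go.py .4508 .1678 .17 -96.2;python3 - <<'E'
from h import *
t=get_image("top");s=get_image("side")
crop(t,180,150,100,75,8,"pics/t15.png")
crop(s,230,100,125,100,6,"pics/s15.png")
E
```

```text
t 27.62 pos [462.6 189.4 218.4] yaw -96.2 open 55.3 F [ 0.4 -0.   0.4]
tool delta mm now [22.8  9.4 48.3]  after turn [22.7  9.4 48.4] turn deg [-0.   0.1 -0. ] j [0.29 0.27 1.79 0.   1.07 1.97]
```

View pics/t15.png

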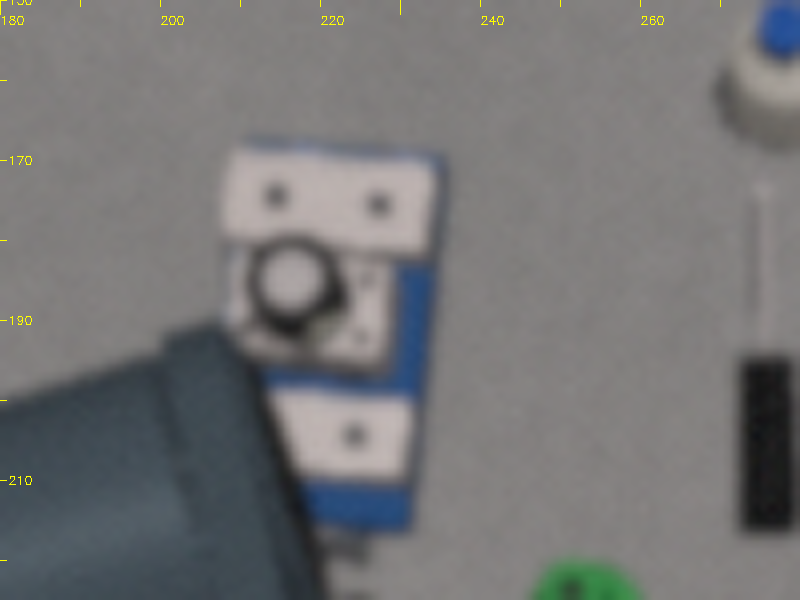

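View pics/s15.png

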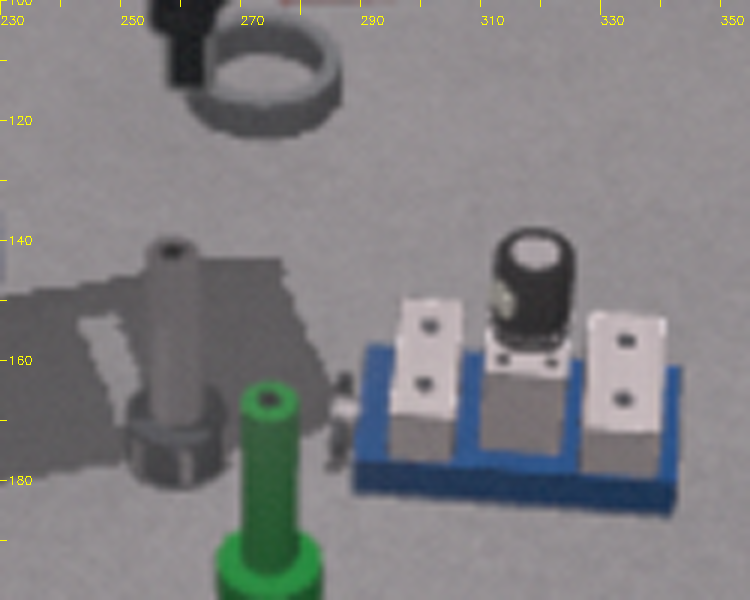

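Run:
```python
from h import *
print(px('top',215.9,184.1,.12),px('side',318.8,141.2,.12))
B=np.array([px('top',u-.5,v-.5,.075)[:2] for u,v in[(180+253/8,150+271/8),(180+367/8,150+279/8),(180+361/8,150+336/8),(180+247/8,150+328/8)]])*1e3
print(B,B.mean(0))
```

```text
[0.61393966 0.17403837 0.12      ] [0.61086954 0.1711152  0.12      ]
[[625.99682965 194.5566309 ]
 [622.03702693 151.10851299]
 [600.0159443  153.43724283]
 [603.95101148 196.79107256]] [613.00020309 173.97336482]
```

{"api": "step_arm", "payload": {"deltas": [[[0.01,0.005,0,0,0,0],[0.008,0.004,0,0,0,0],[0.003,0,0.005,0,0,0],[0,0,0.015,0,0,0],[0,0,0.02,0,0,0],[0,0,0.01,0,0,0],[0,0,0,0,0,0],[0,0,0,0,0,0]]]}}

```text
clock: 28.38
position: [0.4581, 0.1643, 0.1653]
orientation: [-0.666, 0.746, -0.001, 0.003]
force: [-0.5, -0.7, 0.7]
opening: 0.0555
```

```bash
python3 go.py .4505 .1678 .066 -96.2;python3 - <<'E'
from h import *
s=get_image("side")
crop(s,230,100,75,75,8,"pics/s16.png")
E
```

```text
t 28.38 pos [458.1 164.3 165.3] yaw -96.5 open 55.5 F [-0.5 -0.7  0.7]
tool delta mm now [-2.3  8.4 99.2]  after turn [-2.6  7.9 99.3] turn deg [-0.2  0.2 -0.3] j [0.25 0.32 1.88 0.   0.94 1.93]
```

View pics/s16.png

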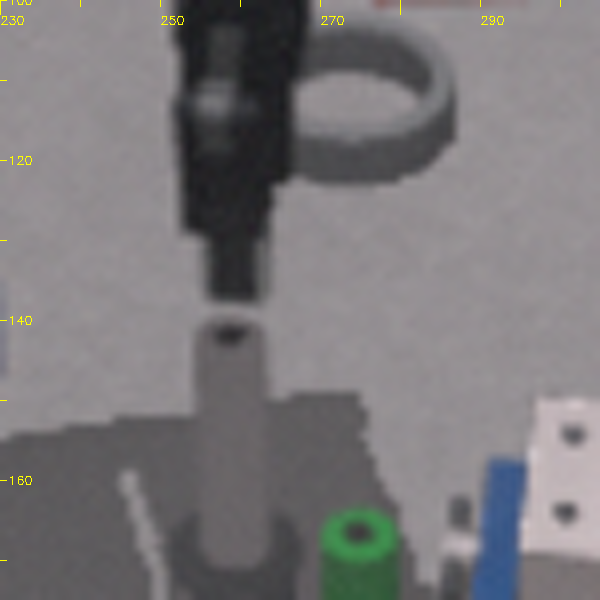

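{"api": "step_arm", "payload": {"deltas": [[[-0.003,0.004,0.005,-0.2,0,-0.3],[0,0.003,0.015,0,0,0],[0,0,0.02,-0.1,0,0],[0,0,0.02,-0.2,0,0],[0,0,0.015,-0.2,0,0],[0,0,0.01,-0.1,0,0],[0,0,0,0,0,0],[0,0,0,0,0,0]]]}}

```text
clock: 29.1
position: [0.4539, 0.1703, 0.0805]
orientation: [-0.668, 0.744, 0.003, 0.002]
force: [0.4, -0.3, -0.0]
opening: 0.0555
```

```bash
python3 go.py .4510 .1678 .066 -96.2
```

```text
t 29.10 pos [453.9 170.3  80.5] yaw -96.2 open 55.5 F [ 0.4 -0.3 -0. ]
tool delta mm now [ 2.8  2.5 14.5]  after turn [ 2.8  2.6 14.5] turn deg [0.1 0.4 0.1] j [0.26 0.46 1.94 0.01 0.74 1.93]
```

{"api": "step_arm", "payload": {"deltas": [[[0.002,0.003,0.008,0.1,0.4,0],[0.001,0,0.006,0,0,0],[0,0,0.001,0,0,0],[0,0,0,0,0,0],[0,0,0,0,0,0],[0,0,0,0,0,0],[0,0,0,0,0,0],[0,0,0,0,0,0]]]}}

```text
clock: 29.77
position: [0.4519, 0.168, 0.0672]
orientation: [-0.668, 0.744, -0.002, 0.002]
force: [0.1, 0.4, 0.3]
opening: 0.0557
```

{"api": "step_arm", "payload": {"deltas": [[[0,0,0,0,0,0],[0,0,0,0,0,0],[0,0,0,0,0,0],[0,0,0,0,0,0],[0,0,0,0,0,0],[0,0,0,0,0,0],[0,0,0,0,0,0],[0,0,0,0,0,0]]], "claw": 0.05, "newtons": 60}}

```text
clock: 30.43
position: [0.4522, 0.1679, 0.0677]
orientation: [-0.668, 0.744, -0.002, 0.002]
force: [-0.3, -0.2, 0.7]
opening: 0.0241
```

```bash
python3 go.py .4510 .1678 .066 -96.2
```

```text
t 30.43 pos [452.2 167.9  67.7] yaw -96.1 open 24.1 F [-0.3 -0.2  0.7]
tool delta mm now [0.2 1.2 1.7]  after turn [0.2 1.2 1.7] turn deg [-0.3  0.   0.1] j [ 0.26  0.48  1.95 -0.    0.7   1.94]
```

{"api": "step_arm", "payload": {"deltas": [[[0,0,-0.008,0,0,0],[0,0,-0.02,0,0,0],[0,0,-0.03,0,0,0],[0,0,-0.035,0,0,0],[0,0,-0.035,0,0,0],[0,0,-0.03,0,0,0],[0,0,-0.015,0,0,0],[0,0,0,0,0,0]]]}}

```text
clock: 31.1
position: [0.4465, 0.1669, 0.2468]
orientation: [-0.668, 0.744, 0.002, -0.004]
force: [0.2, -0.3, -6.1]
opening: 0.0237
```

```bash
python3 go.py .6055 -.1262 .235 -90
python3 - <<'E'
from h import *
s=get_image("side")
crop(s,230,60,125,100,6,"pics/s17.png")
E
```

```text
t 31.10 pos [446.5 166.9 246.8] yaw -96.1 open 23.7 F [ 0.2 -0.3 -6.1]
tool delta mm now [ 274.4 -189.4   11.4]  after turn [ 293.1 -159.    11.8] turn deg [ 0.5 -0.2 -6.1] j [ 0.26  0.2   1.81 -0.    1.14  1.94]
```

View pics/s17.png

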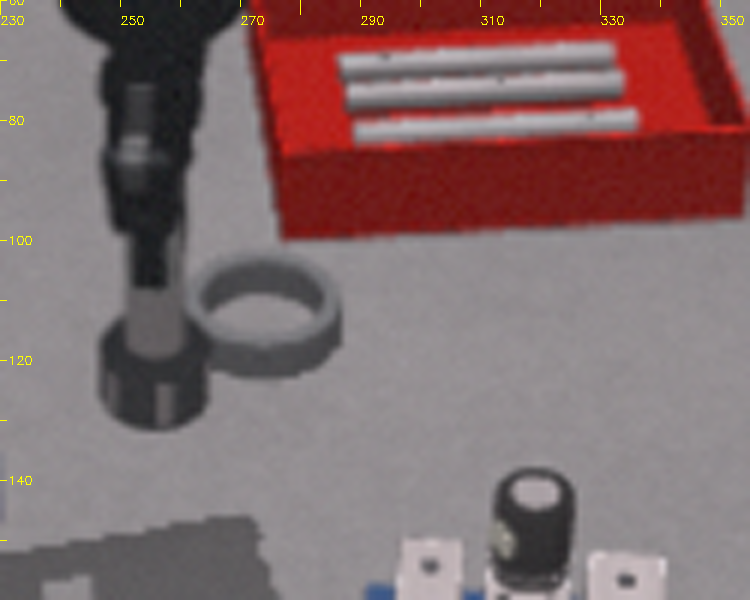

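{"api": "step_arm", "payload": {"deltas": [[[0.028,-0.019,0,0,0,0],[0.028,-0.019,0,0,0,0],[0.028,-0.019,0,0,0,0],[0.028,-0.019,0,0,0,0],[0.028,-0.019,0,0,0,0],[0.028,-0.019,0,0,0,0],[0.028,-0.019,0,0,0,0],[0.02,-0.014,0,0,0,0]]]}}

```text
clock: 31.82
position: [0.5653, -0.0693, 0.2282]
orientation: [-0.671, 0.741, 0.011, -0.012]
force: [0.2, 1.2, -6.2]
opening: 0.0236
```

```bash
python3 go.py .6055 -.1262 .12 -96
```

```text
t 31.82 pos [565.3 -69.3 228.2] yaw -95.7 open 23.6 F [ 0.2  1.2 -6.2]
tool delta mm now [ 52.3 -49.1 106.9]  after turn [ 52.4 -45.9 108.2] turn deg [ 1.9 -0.2  0.3] j [-0.2   0.4   1.58 -0.01  1.19  1.47]
```

{"api": "step_arm", "payload": {"deltas": [[[0.02,-0.019,0,1,0,0],[0.02,-0.018,0,0.7,0,0],[0.012,-0.01,0.005,0.3,0,0],[0,0,0.015,0,0,0],[0,0,0.02,0,0,0],[0,0,0.02,0,0,0],[0,0,0.015,0,0,0],[0,0,0,0,0,0]]]}}

```text
clock: 32.48
position: [0.601, -0.1337, 0.1281]
orientation: [-0.669, 0.744, 0.009, -0.008]
force: [-0.5, 1.1, -6.8]
opening: 0.0237
```

```bash
python3 go.py .6055 -.1262 .11 -96;python3 - <<'E'
from h import *
s=get_image("side");t=get_image("top")
crop(s,270,180,100,85,8,"pics/s18.png")
crop(t,270,150,100,75,8,"pics/t18.png")
E
```

```text
t 32.48 pos [ 601.  -133.7  128.1] yaw -96.1 open 23.7 F [-0.5  1.1 -6.8]
tool delta mm now [-7.9 -4.1 18. ]  after turn [-7.9 -3.7 18.1] turn deg [ 1.3  0.  -0.1] j [-0.29  0.59  1.54 -0.    1.03  1.39]
```

View pics/s18.png

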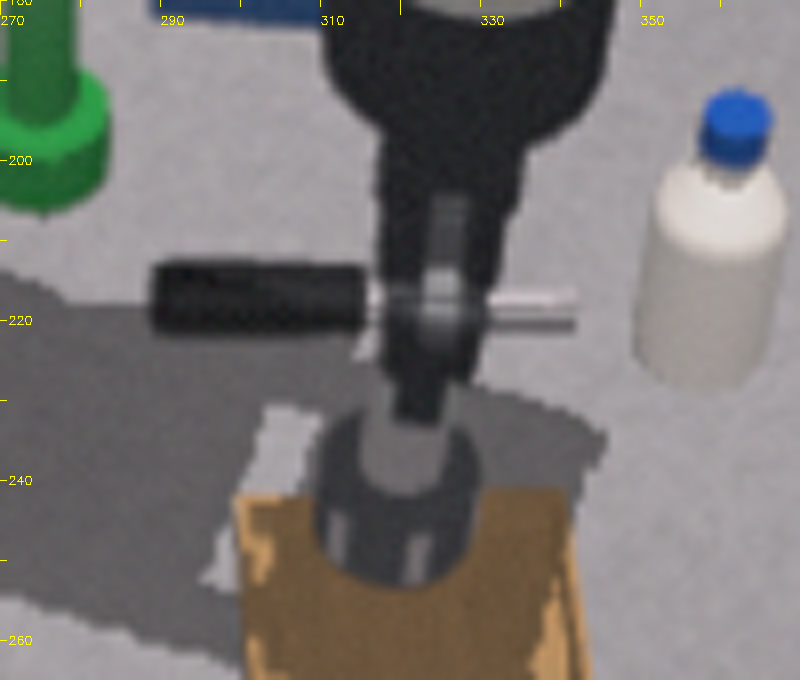

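View pics/t18.png

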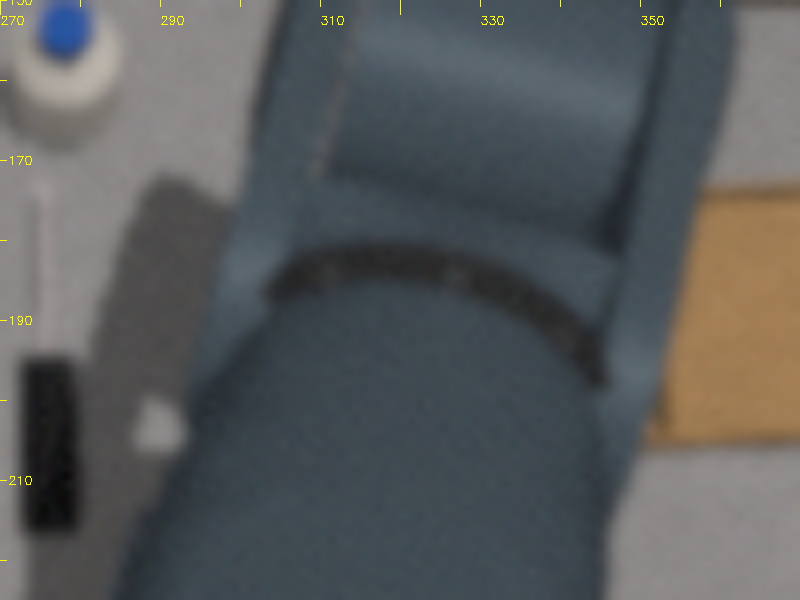

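{"api": "step_arm", "payload": {"deltas": [[[-0.005,-0.003,0,0.7,0,0],[-0.003,-0.001,0.008,0.5,0,0],[0,0,0.012,0.1,0,0],[0,0,0.012,0,0,0],[0,0,0.008,0,0,0],[0,0,0,0,0,0],[0,0,0,0,0,0],[0,0,0,0,0,0]]]}}

```text
clock: 33.25
position: [0.6118, -0.125, 0.0951]
orientation: [-0.669, 0.743, -0.006, 0.005]
force: [-0.2, -0.2, -6.5]
opening: 0.0237
```

```bash
python3 go.py .6055 -.1262 .074 -96
```

```text
t 33.25 pos [ 611.8 -125.    95.1] yaw -96.0 open 23.7 F [-0.2 -0.2 -6.5]
tool delta mm now [ 1.8  6.5 21. ]  after turn [ 1.8  6.1 21.1] turn deg [-0.9 -0.1 -0. ] j [-0.28  0.63  1.57  0.    0.92  1.4 ]
```

{"api": "step_arm", "payload": {"deltas": [[[0.001,0.004,0.005,-0.6,0,0],[0.001,0.002,0.006,-0.2,0,0],[0,0,0.005,0,0,0],[0,0,0.002,0,0,0],[0,0,0,0,0,0],[0,0,0,0,0,0],[0,0,0,0,0,0],[0,0,0,0,0,0]]]}}

```text
clock: 33.92
position: [0.6059, -0.1271, 0.0766]
orientation: [-0.669, 0.743, -0.002, 0.0]
force: [-0.6, 0.6, -6.6]
opening: 0.0236
```

```bash
python3 go.py .6055 -.1262 .072 -96
```

```text
t 33.92 pos [ 605.9 -127.1   76.6] yaw -96.0 open 23.6 F [-0.6  0.6 -6.6]
tool delta mm now [-0.9  0.5  4.6]  after turn [-0.9  0.5  4.6] turn deg [-0.1 -0.1 -0. ] j [-0.28  0.66  1.58 -0.    0.9   1.4 ]
```

{"api": "step_arm", "payload": {"deltas": [[[0,0,0.003,0,0,0],[0,0,0.003,0,0,0],[0,0,0.001,0,0,0],[0,0,0.001,0,0,0],[0,0,0,0,0,0],[0,0,0,0,0,0],[0,0,0,0,0,0],[0,0,0,0,0,0]]]}}

```text
clock: 34.58
position: [0.6071, -0.1275, 0.0718]
orientation: [-0.669, 0.743, -0.003, 0.001]
force: [-0.5, -0.0, -3.4]
opening: 0.0238
```

```bash
python3 go.py .6055 -.1262 .072 -96
```

```text
t 34.58 pos [ 607.1 -127.5   71.8] yaw -96.0 open 23.8 F [-0.5 -0.  -3.4]
tool delta mm now [-1.1  1.8 -0.2]  after turn [-1.1  1.8 -0.2] turn deg [-0.3 -0.2 -0. ] j [-0.28  0.66  1.58 -0.    0.89  1.4 ]
```

{"api": "step_arm", "payload": {"deltas": [[[0,0,0.001,-0.3,-0.2,0],[0,0,0.001,0,0,0],[0,0,0.001,0,0,0],[0,0,0,0,0,0],[0,0,0,0,0,0],[0,0,0,0,0,0],[0,0,0,0,0,0],[0,0,0,0,0,0]]]}}

```text
clock: 35.25
position: [0.6081, -0.1278, 0.0719]
orientation: [-0.669, 0.743, -0.0, 0.001]
force: [-0.7, -0.0, -1.9]
opening: 0.0238
```

{"api": "step_arm", "payload": {"deltas": [[[0,0,0,0,0,0],[0,0,0,0,0,0],[0,0,0,0,0,0],[0,0,0,0,0,0],[0,0,0,0,0,0],[0,0,-0.015,0,0,0],[0,0,-0.025,0,0,0],[0,0,-0.035,0,0,0]]], "claw": 0.55}}

```text
clock: 35.92
position: [0.6062, -0.1275, 0.1437]
orientation: [-0.669, 0.743, 0.003, -0.001]
force: [0.3, -0.1, 0.2]
opening: 0.0472
```

{"api": "step_arm", "payload": {"deltas": [[[0,0,-0.035,0,0,0],[0,0,-0.02,0,0,0],[0.002,0.025,-0.01,0,0,0],[0.002,0.028,0,0,0,0],[0.004,0.028,0,0,0,0],[0.006,0.028,0,0,0,0],[0.006,0.015,0,0,0,0],[0,0,0,0,0,0]]]}}

```text
clock: 36.58
position: [0.4794, -0.1349, 0.2205]
orientation: [-0.669, 0.743, -0.004, 0.003]
force: [-0.1, 0.1, -0.4]
opening: 0.0469
```

```bash
python3 go.py .463 -.1644 .1 -96;python3 - <<'E'
from h import *
s=get_image("side");t=get_image("top")
crop(s,230,180,125,100,6,"pics/s19.png")
crop(t,260,150,130,100,6,"pics/t19.png")
E
```

```text
t 36.58 pos [ 479.4 -134.9  220.5] yaw -95.9 open 46.9 F [-0.1  0.1 -0.4]
tool delta mm now [ 30.9  14.5 120.4]  after turn [ 31.   13.2 120.5] turn deg [-0.6 -0.1  0.1] j [-0.37  0.26  1.8   0.    1.07  1.3 ]
```

View pics/s19.png

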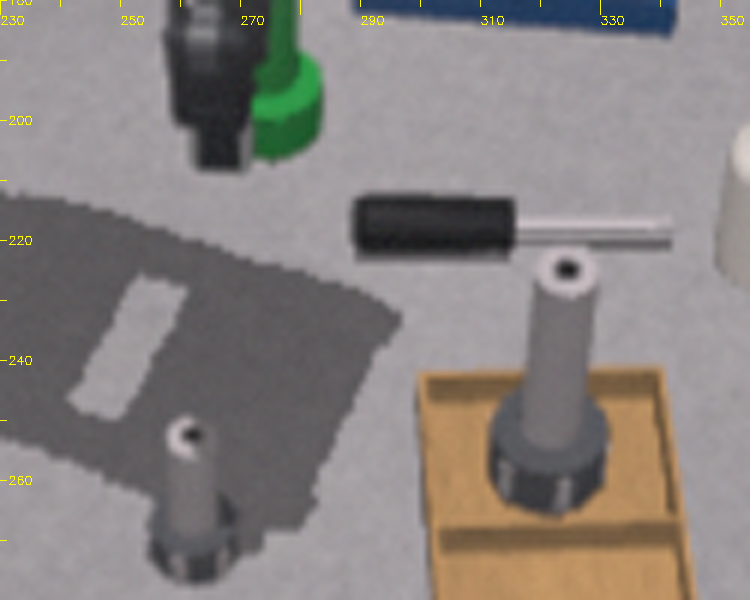

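View pics/t19.png

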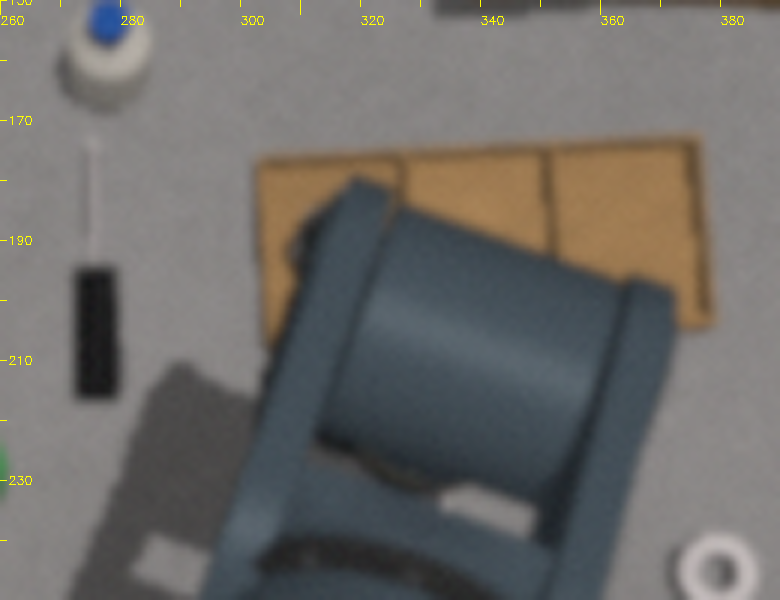

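{"api": "step_arm", "payload": {"deltas": [[[0.015,0.006,0,-0.6,0,0],[0.012,0.005,0.005,0,0,0],[0.004,0.002,0.012,0,0,0],[0,0,0.018,-0.1,0,0],[0,0,0.02,-0.1,0,0],[0,0,0.018,-0.1,0,0],[0,0,0.01,0,0,0],[0,0,0,0,0,0]]]}}

```text
clock: 37.35
position: [0.4755, -0.1664, 0.1352]
orientation: [-0.67, 0.742, -0.002, 0.0]
force: [-0.0, -0.4, -0.2]
opening: 0.0472
```

```bash
python3 go.py .463 -.1644 .032 -96;python3 - <<'E'
from h import *
s=get_image("side")
crop(s,220,200,80,75,8,"pics/s20.png")
print(px('side',324.2,224.3,.129))
E
```

```text
t 37.35 pos [ 475.5 -166.4  135.2] yaw -95.8 open 47.2 F [-0.  -0.4 -0.2]
tool delta mm now [ -1.   13.  103.2]  after turn [ -0.7  12.6 103.2] turn deg [-0.2 -0.2  0.2] j [-0.43  0.39  1.86 -0.    0.88  1.24]
[ 0.60578083 -0.1309264   0.129     ]
```

View pics/s20.png

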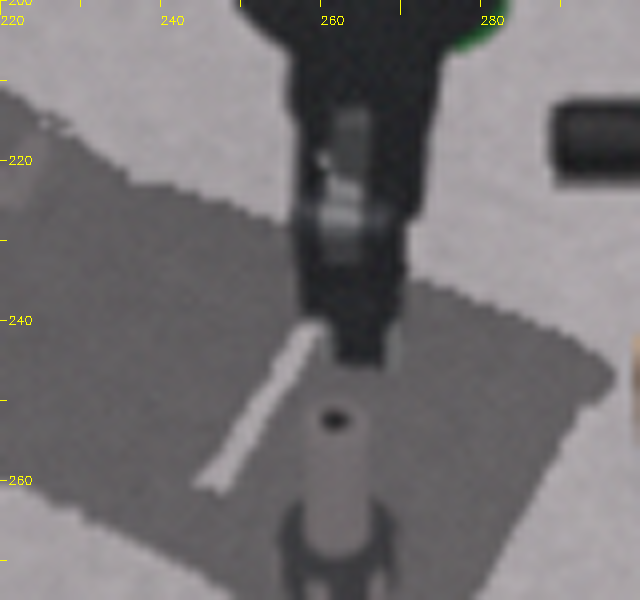

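{"api": "step_arm", "payload": {"deltas": [[[-0.001,0.007,0.005,-0.2,0,0],[0,0.006,0.012,0,0,0],[0,0.001,0.018,-0.1,0,0],[0,0,0.02,-0.1,0,0],[0,0,0.018,-0.2,0,0],[0,0,0.012,-0.1,0,0],[0,0,0.004,0,0,0],[0,0,0,0,0,0]]]}}

```text
clock: 38.07
position: [0.4652, -0.1652, 0.0497]
orientation: [-0.671, 0.741, -0.004, -0.002]
force: [-0.3, 0.7, -0.4]
opening: 0.0471
```

```bash
python3 go.py .463 -.1644 .032 -96
```

```text
t 38.07 pos [ 465.2 -165.2   49.7] yaw -95.7 open 47.1 F [-0.3  0.7 -0.4]
tool delta mm now [-0.7  2.4 17.7]  after turn [-0.5  2.3 17.7] turn deg [-0.2 -0.4  0.3] j [-0.43  0.53  1.93 -0.01  0.68  1.25]
```

{"api": "step_arm", "payload": {"deltas": [[[0,0.002,0.008,-0.2,-0.4,0],[0,0,0.008,0,0,0],[0,0,0.002,0,0,0],[0,0,0,0,0,0],[0,0,0,0,0,0],[0,0,0,0,0,0],[0,0,0,0,0,0],[0,0,0,0,0,0]]]}}

```text
clock: 38.73
position: [0.465, -0.1658, 0.0335]
orientation: [-0.671, 0.741, -0.002, 0.001]
force: [0.1, -0.1, 0.5]
opening: 0.0469
```

{"api": "step_arm", "payload": {"deltas": [[[0,0,0,0,0,0],[0,0,0,0,0,0],[0,0,0,0,0,0],[0,0,0,0,0,0],[0,0,0,0,0,0],[0,0,0,0,0,0],[0,0,0,0,0,0],[0,0,0,0,0,0]]], "claw": 0.05}}

```text
clock: 39.4
position: [0.4652, -0.1659, 0.0339]
orientation: [-0.671, 0.741, -0.003, 0.001]
force: [-0.2, -0.5, 0.7]
opening: 0.0187
```

```bash
python3 go.py .463 -.1644 .032 -96
```

```text
t 39.40 pos [ 465.2 -165.9   33.9] yaw -95.7 open 18.7 F [-0.2 -0.5  0.7]
tool delta mm now [-1.3  2.3  1.9]  after turn [-1.3  2.3  1.9] turn deg [-0.3 -0.1  0.3] j [-0.44  0.56  1.93  0.    0.64  1.23]
```

{"api": "step_arm", "payload": {"deltas": [[[0,0,-0.008,0,0,0],[0,0,-0.02,0,0,0],[0,0,-0.03,0,0,0],[0,0,-0.03,0,0,0],[0,0,-0.025,0,0,0],[0.01,-0.015,-0.005,0,0,0],[0.012,-0.02,0,0,0,0],[0.015,-0.02,0,0,0,0]]]}}

```text
clock: 40.07
position: [0.5126, -0.2057, 0.1603]
orientation: [-0.672, 0.741, 0.001, 0.0]
force: [-0.1, 0.1, -2.9]
opening: 0.0184
```

```bash
python3 go.py .6105 -.2802 .15 -96
```

```text
t 40.07 pos [ 512.6 -205.7  160.3] yaw -95.6 open 18.4 F [-0.1  0.1 -2.9]
tool delta mm now [  64.6 -104.7   10.1]  after turn [  63.9 -105.1   10.3] turn deg [0.  0.1 0.4] j [-0.47  0.44  1.71  0.    0.99  1.2 ]
```

{"api": "step_arm", "payload": {"deltas": [[[0.016,-0.026,0,0,0,0],[0.018,-0.028,0,0,0,0],[0.016,-0.027,0,0,0,0],[0.01,-0.016,0.005,0,0,0],[0,0,0.01,0,0,0],[0,0,0.012,0,0,0],[0,0,0.01,0,0,0],[0,0,0,0,0,0]]]}}

```text
clock: 40.73
position: [0.6071, -0.2792, 0.1236]
orientation: [-0.671, 0.741, 0.0, 0.0]
force: [-0.7, -0.2, -2.5]
opening: 0.0185
```

```bash
python3 go.py .6105 -.2802 .06 -96;python3 - <<'E'
from h import *
s=get_image("side")
crop(s,280,230,100,75,8,"pics/s21.png")
E
```

```text
t 40.73 pos [ 607.1 -279.2  123.6] yaw -95.7 open 18.5 F [-0.7 -0.2 -2.5]
tool delta mm now [ 0.7 -3.5 63.6]  after turn [ 0.6 -3.5 63.6] turn deg [0.  0.1 0.3] j [-0.5   0.68  1.41  0.    1.06  1.17]
```

View pics/s21.png

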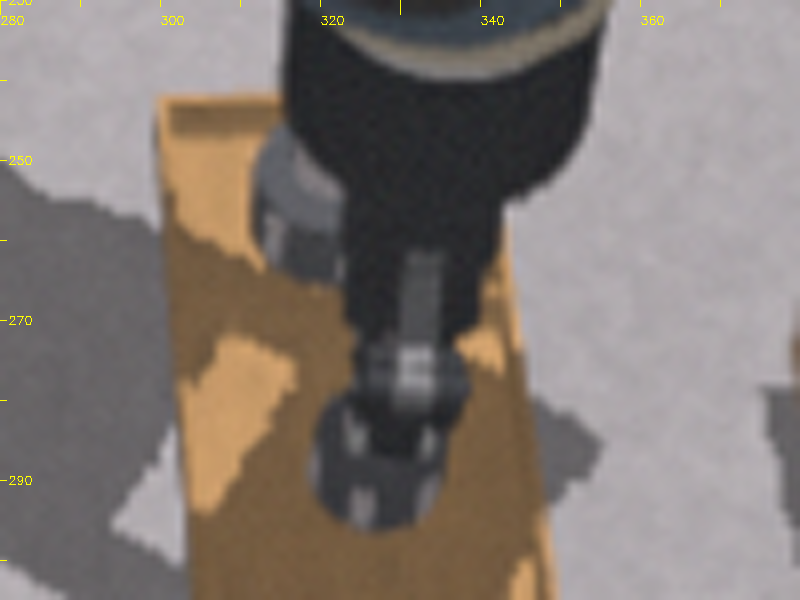

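{"api": "step_arm", "payload": {"deltas": [[[0.001,-0.0035,0.008,0,0,0],[0,0,0.014,0,0,0],[0,0,0.015,-0.1,0,0],[0,0,0.015,-0.1,0,0],[0,0,0.01,0,0,0],[0,0,0.006,0,0,0],[0,0,0,0,0,0],[0,0,0,0,0,0]]]}}

```text
clock: 41.45
position: [0.6096, -0.279, 0.05]
orientation: [-0.672, 0.741, 0.002, -0.001]
force: [0.5, -0.7, -1.1]
opening: 0.0187
```

```bash
python3 go.py .6105 -.2802 .038 -96
```

```text
t 41.45 pos [ 609.6 -279.    50. ] yaw -95.6 open 18.7 F [ 0.5 -0.7 -1.1]
tool delta mm now [ 1.2 -1.  12. ]  after turn [ 1.2 -1.  12. ] turn deg [0.3 0.1 0.4] j [-0.5   0.78  1.43 -0.    0.94  1.17]
```

{"api": "step_arm", "payload": {"deltas": [[[0.001,-0.001,0.004,0.5,0,0],[0,0,0.004,0,0,0],[0,0,0.002,0,0,0],[0,0,0.002,0,0,0],[0,0,0.001,0,0,0],[0,0,0,0,0,0],[0,0,0,0,0,0],[0,0,0,0,0,0]]]}}

```text
clock: 42.12
position: [0.612, -0.2809, 0.0384]
orientation: [-0.672, 0.741, -0.004, 0.003]
force: [-0.5, 1.0, -1.7]
opening: 0.0186
```

```bash
python3 go.py .6105 -.2802 .038 -96
```

```text
t 42.12 pos [ 612.  -280.9   38.4] yaw -95.6 open 18.6 F [-0.5  1.  -1.7]
tool delta mm now [-0.6  1.6  0.4]  after turn [-0.5  1.6  0.4] turn deg [-0.5 -0.   0.4] j [-0.5   0.79  1.43  0.    0.91  1.17]
```

{"api": "step_arm", "payload": {"deltas": [[[0,0.001,0.0015,-0.2,0,0],[0,0,0.0015,0,0,0],[0,0,0.001,0,0,0],[0,0,0,0,0,0],[0,0,0,0,0,0],[0,0,0,0,0,0],[0,0,0,0,0,0],[0,0,0,0,0,0]]]}}

```text
clock: 42.78
position: [0.6123, -0.2811, 0.038]
orientation: [-0.672, 0.741, -0.004, 0.002]
force: [0.4, -0.3, -0.2]
opening: 0.0188
```

```bash
python3 go.py .6105 -.2802 .038 -96
```

```text
t 42.78 pos [ 612.3 -281.1   38. ] yaw -95.6 open 18.8 F [ 0.4 -0.3 -0.2]
tool delta mm now [-0.7  1.9  0. ]  after turn [-0.7  1.9  0. ] turn deg [-0.5 -0.1  0.4] j [-0.5   0.79  1.43  0.    0.91  1.17]
```

{"api": "step_arm", "payload": {"deltas": [[[0,0,0,0,0,0],[0,0,0,0,0,0],[0,0,0,0,0,0],[0,0,0,0,0,0],[0,0,-0.005,0,0,0],[0,0,-0.015,0,0,0],[0,0,-0.025,0,0,0],[0,0,-0.03,0,0,0]]], "claw": 0.5}}

```text
clock: 43.45
position: [0.6093, -0.2797, 0.1118]
orientation: [-0.672, 0.741, 0.001, 0.001]
force: [0.7, 0.3, -0.4]
opening: 0.0426
```

{"api": "step_arm", "payload": {"deltas": [[[0,0,-0.025,0,0,0],[0,0,-0.015,0,0,-6],[0,0.015,0,0,0,-7],[0,0.02,0,0,0,-7],[0,0.02,0,0,0,-7],[0,0.02,0,0,0,-7],[0,0.02,0,0,0,-7],[0,0.02,0,0,0,-7]]], "claw": 0.8}}

```text
clock: 44.12
position: [0.5052, -0.3173, 0.1734]
orientation: [0.919, -0.395, 0.011, 0.0]
force: [0.3, -1.3, -0.3]
opening: 0.0684
```

```bash
python3 go.py .4328 -.3173 .12 2
```

```text
t 44.12 pos [ 505.2 -317.3  173.4] yaw -46.5 open 68.4 F [ 0.3 -1.3 -0.3]
tool delta mm now [-50.9  53.   51.9]  after turn [-72.3  -2.5  53.4] turn deg [  0.1  -1.3 -48.5] j [-0.64  0.49  1.6   0.01  1.03  0.17]
```

{"api": "step_arm", "payload": {"deltas": [[[-0.007,0.007,0,0,-0.7,-7],[-0.008,0.006,0,0,-0.6,-7],[-0.009,0.005,0,0,0,-7],[-0.01,0.004,0,0,0,-7],[-0.01,0.003,0,0,0,-7],[-0.011,0.001,0,0,0,-7],[-0.01,0,0,0,0,-6],[0,0,0,0,0,0]]]}}

```text
clock: 44.78
position: [0.4274, -0.3164, 0.1847]
orientation: [1.0, 0.026, 0.006, 0.001]
force: [0.8, -0.3, 0.3]
opening: 0.0682
```

```bash
python3 go.py .4328 -.3173 .08 2;python3 - <<'E'
from h import *
s=get_image("side");t=get_image("top")
crop(s,220,220,125,110,6,"pics/s22.png")
crop(t,265,150,130,100,6,"pics/t22.png")
E
```

```text
t 44.78 pos [ 427.4 -316.4  184.7] yaw 3.0 open 68.2 F [ 0.8 -0.3  0.3]
tool delta mm now [  4.1   0.8 104.8]  after turn [  5.3   1.1 104.7] turn deg [ 0.2 -0.6  1. ] j [-0.73  0.37  1.75  0.01  1.01 -0.78]
```

View pics/s22.png

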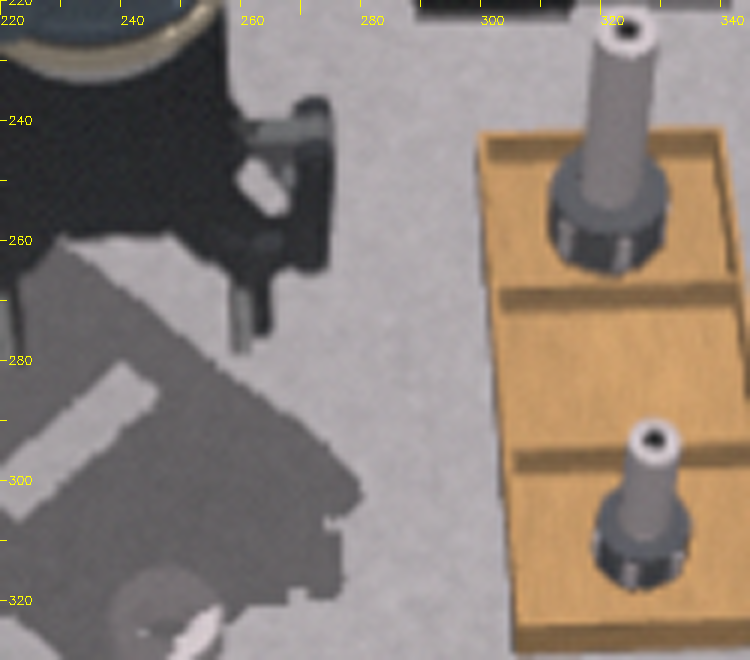

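View pics/t22.png

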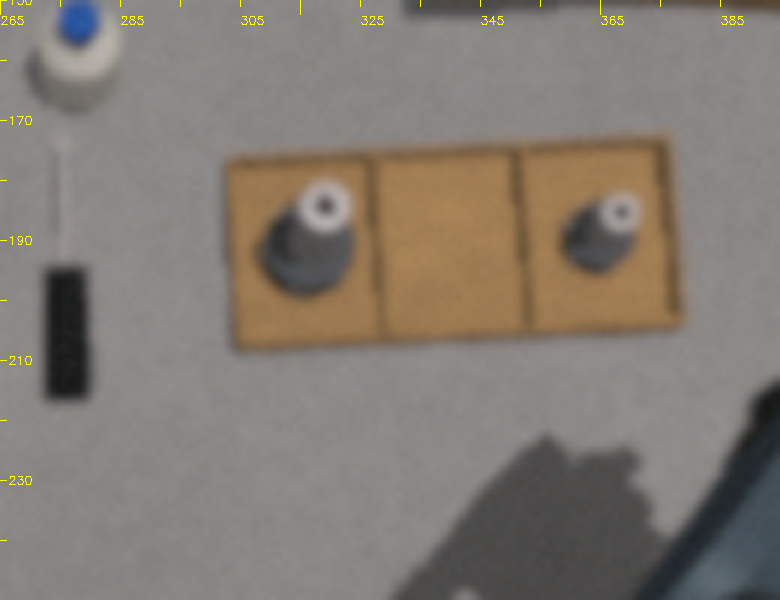

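Both chucks stand well inside their cells. Descend on the nut.

{"api": "step_arm", "payload": {"deltas": [[[0.003,0.001,0.008,0.2,-0.5,1],[0.002,0,0.018,0,-0.1,0],[0,0,0.02,0,-0.2,0],[0,0,0.02,0,-0.2,0],[0,0,0.02,0,-0.2,0],[0,0,0.012,0,0,0],[0,0,0,0,0,0],[0,0,0,0,0,0]]]}}

```text
clock: 45.55
position: [0.4413, -0.3196, 0.0874]
orientation: [1.0, -0.002, -0.001, 0.003]
force: [1.1, 0.2, 0.8]
opening: 0.0683
```

```bash
python3 go.py .4328 -.3173 .004 2;python3 - <<'E'
from h import *
s=get_image("side");t=get_image("top")
crop(s,200,260,100,80,8,"pics/s23.png")
crop(t,340,210,80,70,8,"pics/t23.png")
E
```

```text
t 45.55 pos [ 441.3 -319.6   87.4] yaw -0.2 open 68.3 F [1.1 0.2 0.8]
tool delta mm now [-8.4 -2.8 83.4]  after turn [-8.4 -2.6 83.4] turn deg [ 0.3  0.1 -2.2] j [-0.71  0.53  1.78 -0.01  0.83 -0.7 ]
```

View pics/s23.png

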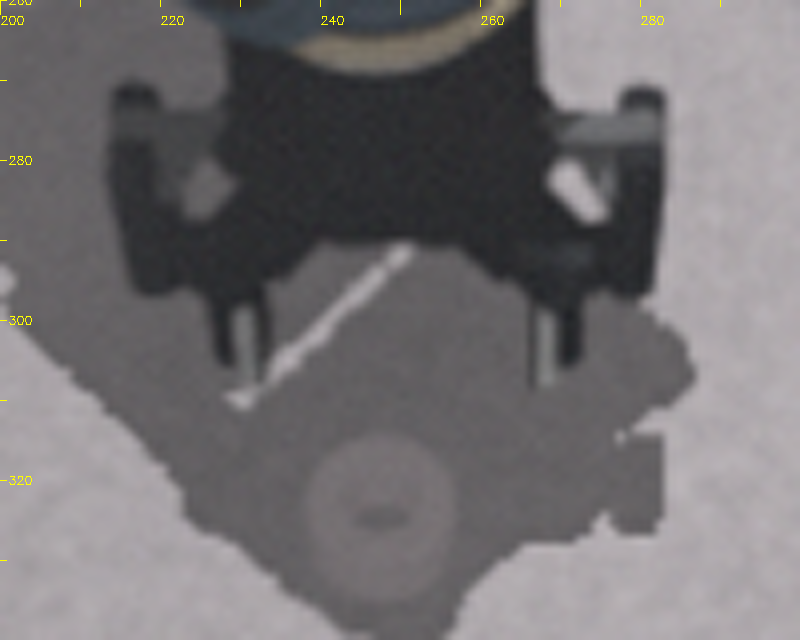

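{"api": "step_arm", "payload": {"deltas": [[[-0.005,-0.0015,0.008,0.3,0,-2],[-0.003,-0.001,0.016,0,-0.1,0],[0,0,0.018,0,-0.1,0],[0,0,0.016,0,-0.1,0],[0,0,0.01,0,-0.1,0],[0,0,0.005,0,0,0],[0,0,0,0,0,0],[0,0,0,0,0,0]]]}}

```text
clock: 46.32
position: [0.4383, -0.3215, 0.0211]
orientation: [1.0, 0.014, 0.002, 0.006]
force: [-1.4, 0.6, 0.4]
opening: 0.0685
```

```bash
python3 go.py .4328 -.3173 .004 2
```

```text
t 46.32 pos [ 438.3 -321.5   21.1] yaw 1.6 open 68.5 F [-1.4  0.6  0.4]
tool delta mm now [-5.4 -4.6 17. ]  after turn [-5.4 -4.4 17.1] turn deg [ 0.7 -0.2 -0.4] j [-0.72  0.64  1.81 -0.01  0.68 -0.74]
```

{"api": "step_arm", "payload": {"deltas": [[[-0.004,-0.003,0.006,0.7,-0.2,0],[-0.002,-0.002,0.006,0,0,0],[0,0,0.003,0,0,0],[0,0,0.001,0,0,0],[0,0,0,0,0,0],[0,0,0,0,0,0],[0,0,0,0,0,0],[0,0,0,0,0,0]]]}}

```text
clock: 46.98
position: [0.4327, -0.3172, 0.006]
orientation: [1.0, 0.014, 0.001, 0.0]
force: [-0.5, -0.5, -0.2]
opening: 0.0684
```

```bash
python3 go.py .4328 -.3173 .004 2
```

```text
t 46.98 pos [ 432.7 -317.2    6. ] yaw 1.6 open 68.4 F [-0.5 -0.5 -0.2]
tool delta mm now [0.1 0.1 2. ]  after turn [0.1 0.1 2. ] turn deg [ 0.  -0.1 -0.4] j [-0.72  0.66  1.82  0.    0.65 -0.75]
```

{"api": "step_arm", "payload": {"deltas": [[[0,0,0.002,0,0,0],[0,0,0,0,0,0],[0,0,0,0,0,0],[0,0,0,0,0,0],[0,0,0,0,0,0],[0,0,0,0,0,0],[0,0,0,0,0,0],[0,0,0,0,0,0]]], "claw": 0.2, "newtons": 40}}

```text
clock: 47.65
position: [0.4329, -0.3174, 0.0046]
orientation: [1.0, 0.014, 0.001, 0.0]
force: [0.1, 0.4, 1.5]
opening: 0.0403
```

```bash
python3 go.py .4328 -.3173 .004 2
```

```text
t 47.65 pos [ 432.9 -317.4    4.6] yaw 1.6 open 40.3 F [0.1 0.4 1.5]
tool delta mm now [-0.1 -0.1  0.6]  after turn [-0.1 -0.1  0.6] turn deg [ 0.1 -0.1 -0.4] j [-0.72  0.67  1.82  0.    0.65 -0.75]
```

{"api": "step_arm", "payload": {"deltas": [[[0,0,-0.01,0,0,0],[0,0,-0.025,0,0,0],[0,0,-0.035,0,0,0],[0,0,-0.035,0,0,0],[0,0,-0.035,0,0,0],[0,0,-0.03,0,0,0],[0,0,-0.01,0,0,0],[0,0,0,0,0,0]]]}}

```text
clock: 48.32
position: [0.4311, -0.316, 0.196]
orientation: [1.0, 0.014, 0.0, -0.001]
force: [-0.8, -0.6, -0.1]
opening: 0.04
```

```bash
python3 go.py .608 -.2032 .18 2;python3 - <<'E'
from h import *
s=get_image("side");cv2.imwrite("pics/s24.png",s)
E
```

```text
t 48.32 pos [ 431.1 -316.   196. ] yaw 1.6 open 40.0 F [-0.8 -0.6 -0.1]
tool delta mm now [ 180.  -107.9   16.1]  after turn [ 180.8 -106.6   16. ] turn deg [-0.1 -0.  -0.4] j [-0.72  0.36  1.73  0.    1.05 -0.75]
```

View pics/s24.png

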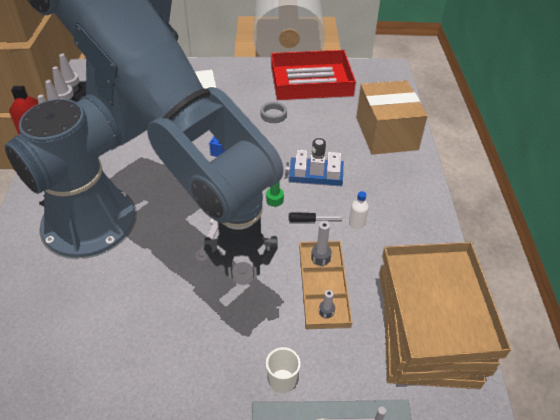

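{"api": "step_arm", "payload": {"deltas": [[[0.025,-0.015,0,0,0,0],[0.03,-0.018,0,0,0,0],[0.03,-0.018,0,0,0,0],[0.03,-0.018,0,0,0,0],[0.028,-0.017,0,0,0,0],[0.022,-0.013,0,0,0,0],[0.008,-0.005,0,0,0,0],[0,0,0,0,0,0]]]}}

```text
clock: 49.03
position: [0.6036, -0.2006, 0.1844]
orientation: [1.0, 0.012, -0.007, -0.004]
force: [-0.4, -0.1, -1.5]
opening: 0.04
```

```bash
python3 go.py .608 -.2032 .1 2
```

```text
t 49.03 pos [ 603.6 -200.6  184.4] yaw 1.4 open 40.0 F [-0.4 -0.1 -1.5]
tool delta mm now [ 5.4  3.4 84.3]  after turn [ 4.3  2.7 84.4] turn deg [-0.5  0.8 -0.6] j [-0.39  0.56  1.45  0.    1.15 -0.42]
```

{"api": "step_arm", "payload": {"deltas": [[[0.004,0.003,0.005,-0.5,0.8,0],[0,0,0.012,0,0,0],[0,0,0.015,0,0,0],[0,0,0.015,0,0,0],[0,0,0.015,0,0,0],[0,0,0.01,0,0,0],[0,0,0,0,0,0],[0,0,0,0,0,0]]]}}

```text
clock: 49.7
position: [0.5979, -0.2069, 0.101]
orientation: [1.0, 0.01, -0.006, -0.002]
force: [-0.5, -0.7, -0.6]
opening: 0.0403
```

```bash
python3 go.py .608 -.2032 .04 2;python3 - <<'E'
from h import *
s=get_image("side")
crop(s,280,200,90,85,8,"pics/s25.png")
E
```

```text
t 49.70 pos [ 597.9 -206.9  101. ] yaw 1.1 open 40.3 F [-0.5 -0.7 -0.6]
tool delta mm now [10.9 -3.3 60.9]  after turn [10.2 -3.4 61. ] turn deg [-0.2  0.7 -0.9] j [-0.41  0.65  1.52 -0.    0.99 -0.42]
```

View pics/s25.png

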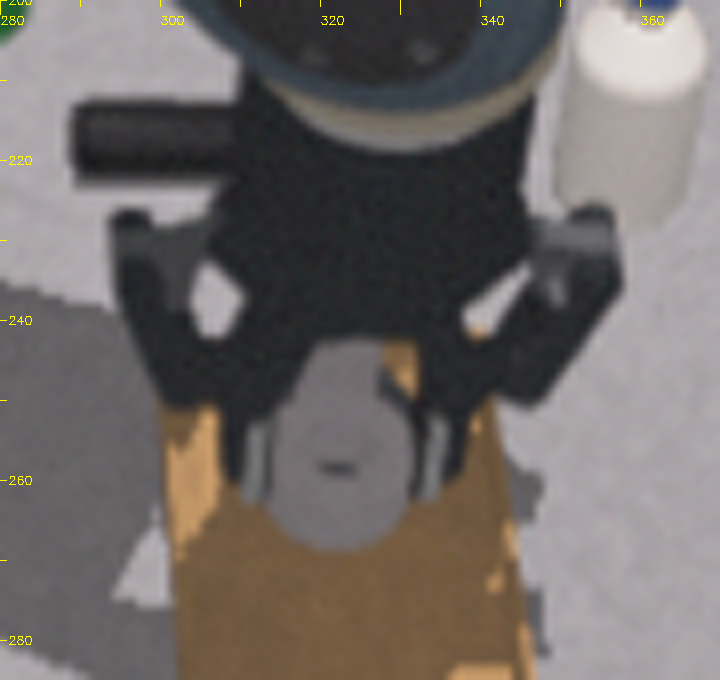

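{"api": "step_arm", "payload": {"deltas": [[[0.006,-0.002,0,0,0.5,-0.9],[0.004,-0.001,0.005,0,0.2,0],[0,0,0.012,0,0.1,0],[0,0,0.014,0,0.1,0],[0,0,0.012,0,0,0],[0,0,0.006,0,0,0],[0,0,0,0,0,0],[0,0,0,0,0,0]]]}}

```text
clock: 50.42
position: [0.6109, -0.2036, 0.0503]
orientation: [1.0, 0.019, 0.005, -0.001]
force: [0.1, -0.3, -0.0]
opening: 0.04
```

```bash
python3 go.py .608 -.2032 .012 2
```

```text
t 50.42 pos [ 610.9 -203.6   50.3] yaw 2.2 open 40.0 F [ 0.1 -0.3 -0. ]
tool delta mm now [-3.2 -0.4 38.2]  after turn [-2.9 -0.5 38.3] turn deg [-0.1 -0.6  0.2] j [-0.4   0.73  1.52  0.01  0.88 -0.44]
```

{"api": "step_arm", "payload": {"deltas": [[[-0.003,0,0.005,0,-0.6,0],[0,0,0.01,0,0,0],[0,0,0.01,0,0,0],[0,0,0.006,0,0,0],[0,0,0.003,0,0,0],[0,0,0,0,0,0],[0,0,0,0,0,0],[0,0,0,0,0,0]]]}}

```text
clock: 51.08
position: [0.608, -0.2039, 0.0133]
orientation: [1.0, 0.019, -0.0, -0.001]
force: [-0.7, -0.5, -0.1]
opening: 0.0405
```

```bash
python3 go.py .608 -.2032 .009 2
```

```text
t 51.08 pos [ 608.  -203.9   13.3] yaw 2.2 open 40.5 F [-0.7 -0.5 -0.1]
tool delta mm now [ 0.  -0.6  4.3]  after turn [ 0.  -0.7  4.3] turn deg [-0.1  0.   0.2] j [-0.4   0.78  1.53  0.    0.83 -0.44]
```

{"api": "step_arm", "payload": {"deltas": [[[0,0,0.002,0,0,0],[0,0,0.002,0,0,0],[0,0,0.002,0,0,0],[0,0,0.001,0,0,0],[0,0,0,0,0,0],[0,0,0,0,0,0],[0,0,0,0,0,0],[0,0,0,0,0,0]]]}}

```text
clock: 51.75
position: [0.6091, -0.2043, 0.0092]
orientation: [1.0, 0.019, 0.001, -0.0]
force: [0.1, 0.0, -2.0]
opening: 0.0402
```

```bash
python3 go.py .608 -.2032 .0086 2
```

```text
t 51.75 pos [ 609.1 -204.3    9.2] yaw 2.2 open 40.2 F [ 0.1  0.  -2. ]
tool delta mm now [-1.1 -1.1  0.6]  after turn [-1.1 -1.1  0.6] turn deg [ 0.  -0.1  0.2] j [-0.4   0.79  1.53  0.    0.82 -0.44]
```

{"api": "step_arm", "payload": {"deltas": [[[0,0,0.0015,0,0,0],[0,0,0.0015,0,0,0],[0,0,0,0,0,0],[0,0,0,0,0,0],[0,0,0,0,0,0],[0,0,0,0,0,0],[0,0,0,0,0,0],[0,0,0,0,0,0]]]}}

```text
clock: 52.42
position: [0.6095, -0.2044, 0.0086]
orientation: [1.0, 0.019, 0.001, 0.0]
force: [-1.7, -0.4, 3.6]
opening: 0.0403
```

```bash
python3 go.py .608 -.2032 .0086 2
```

```text
t 52.42 pos [ 609.5 -204.4    8.6] yaw 2.2 open 40.3 F [-1.7 -0.4  3.6]
tool delta mm now [-1.4 -1.3  0. ]  after turn [-1.5 -1.2  0. ] turn deg [ 0.  -0.1  0.2] j [-0.4   0.79  1.53  0.    0.82 -0.44]
```

Contact. Open a little (fingers stay inside the cell) and rise straight up.

{"api": "step_arm", "payload": {"deltas": [[[0,0,0,0,0,0],[0,0,0,0,0,0],[0,0,0,0,0,0],[0,0,0,0,0,0],[0,0,-0.004,0,0,0],[0,0,-0.01,0,0,0],[0,0,-0.02,0,0,0],[0,0,-0.03,0,0,0]]], "claw": 0.6}}

```text
clock: 53.08
position: [0.6064, -0.2032, 0.0697]
orientation: [1.0, 0.019, -0.003, -0.002]
force: [-0.1, 1.0, 0.9]
opening: 0.0513
```

{"api": "step_arm", "payload": {"deltas": [[[0,0,-0.03,0,0,0],[0,0,-0.035,0,0,0],[0,0,-0.035,0,0,0],[0,0,-0.035,0,0,0],[-0.02,0.01,-0.01,0,0,0],[-0.03,0.02,0,0,0,0],[-0.03,0.02,0,0,0,0],[-0.03,0.02,0,0,0,0]]]}}

```text
clock: 53.75
position: [0.502, -0.2769, 0.2368]
orientation: [1.0, 0.023, 0.005, 0.002]
force: [1.1, -0.9, 0.8]
opening: 0.0513
```

{"api": "step_arm", "payload": {"deltas": [[[-0.03,0.025,0,0,0,0],[-0.03,0.025,0,0,0,0],[-0.02,0.025,0,0,0,0],[-0.02,0.02,0,0,0,0],[0,0,0,0,0,0],[0,0,0,0,0,0],[0,0,0,0,0,0],[0,0,0,0,0,0]]]}}

```text
clock: 54.42
position: [0.3963, -0.3826, 0.2447]
orientation: [1.0, 0.021, 0.007, 0.006]
force: [-0.2, 0.6, 0.4]
opening: 0.0514
```

Run:
```python
from h import *
s=get_image("side");t=get_image("top")
crop(s,220,100,160,120,5,"pics/s26.png")
crop(s,280,215,90,120,5,"pics/s27.png")
crop(t,180,140,210,120,3,"pics/t26.png")
crop(t,290,160,100,60,8,"pics/t27.png")
print(manip.state()['position'],manip.state()['clock'])
```

```text
[ 0.39655778 -0.38234084  0.24447809] 54.5167
```

View pics/s26.png

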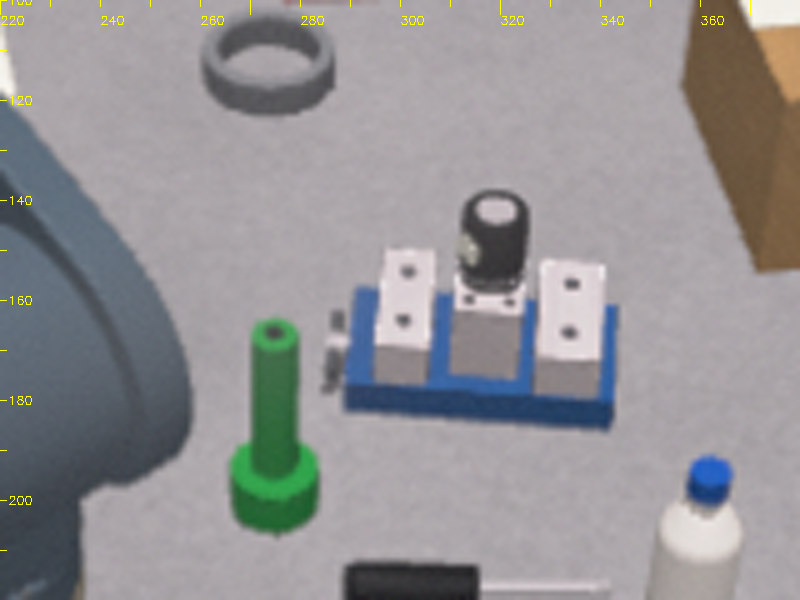

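View pics/s27.png

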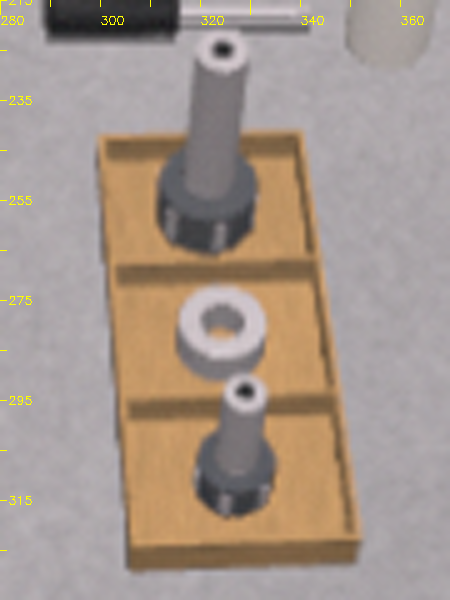

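View pics/t26.png

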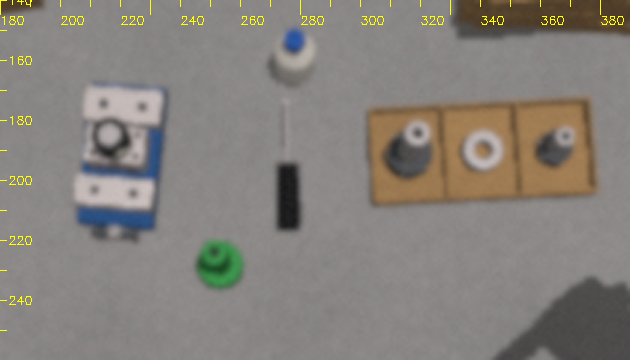

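View pics/t27.png

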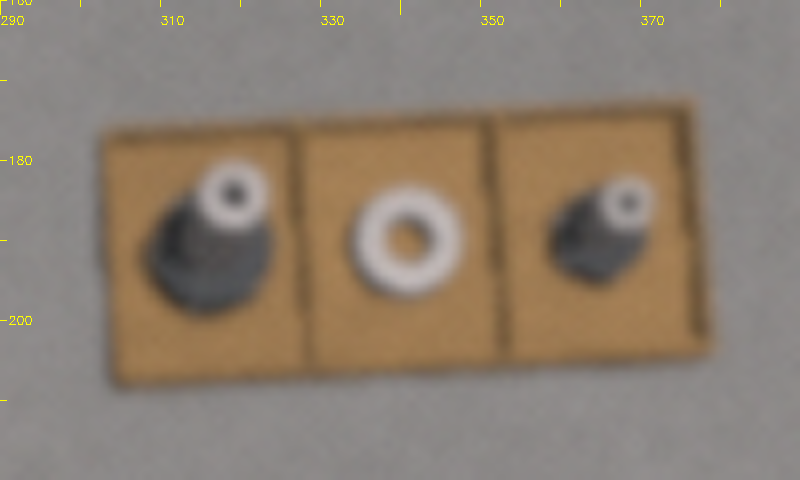

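```bash
python3 -c "
from rig import manip
print(manip.state()['qd'].round(3)); print(manip.sign_off())"
```

```text
[ 0.001  0.005  0.003  0.002 -0.001 -0.002]
the job is handed in; nothing more can be done
None
```

The whole job is set out as asked and in the order asked. I handed it in at about 54.5 s with the gripper clear of everything.

- **Vise:** My first placing of the block was about 2.6 mm off centre along the jaws and about 1° out of square. I re-gripped it, moved it, and set it down again. In the top camera the block was then centred along the jaws to about 1 mm. I aimed its angle at the jaws' measured direction but did not measure the squareness again. The setter stands upright on the block, within about 1 mm of its centre.
- **Tray:** The last pictures show the long chuck standing shank up in the cell nearest the vise. The nut lies flat in the middle cell, and the short chuck stands shank up in the far cell. All three are clear of the walls and dividers.
- **Disagreements:** The two cameras differed by about 2 mm in x and 4 mm in y throughout. I relied on how things sat relative to each other in one picture, and on the gripper's own position when holding something. The gripper read 1–2 mm under the true diameter on every round part, with no sign of slipping.
- **Left alone:** I did not touch the paper cup, the glue bottle, the roll of tape, the green chuck or the blue block. The glue, the tape and the green chuck are in place in the final pictures. The cup and the blue block were last seen in place a few seconds earlier, as I carried the nut.

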